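# Release the spring catch behind a cupboard door with a scraper and open it

### The arm

A 6-joint arm with a two-finger parallel gripper is mounted at the origin on a cart in front of the work surface, level with it; the furniture and walls round the work are solid. World frame = base frame: x ahead of the robot, y to its left, z up, the work surface at z = 0. Lengths are in m, angles in degrees, forces in N, time in s.
With the tool pointing down it reaches from about 0.275 to 0.825 m from the base axis. Payload 4.9 kg.
Tool frame: the origin (TCP) lies midway between the tips of the shut fingers; the grasp point (between the pads) lies 19 mm behind it; z points along the fingers, y is the direction in which the jaws open and shut (so a half turn about z gives the same grasp; the last joint's range is limited). The gripper opens to 85 mm and grips with 20 to 120 N. Pads are 22 mm wide; open, the fingers measure 114 mm over their backs; the gripper's body (76 mm by 85 mm) begins 54 mm behind the grasp point. The pads swing forward as they close: fully open they stand 13 mm farther back than shut.
Start: joints at [-80.111, 18.69, -11.035, 60.275, 0, 82.311], TCP at [0.166, -0.524, 0.231] pointing down, gripper open.
Joint ranges: [-152.03, 152.03], [-55.5, 102.48], [-74.3, 77.21], [-110.64, 120.58], [-84.22, 78.4], [-180, 180]. Speed limits (degrees/s): [147.25, 147.25, 180, 180, 180, 180].

### API

Orientations are given as [roll, pitch, yaw] about the fixed x, y, z axes, in that order (R = Rz(yaw) Ry(pitch) Rx(roll)).
In Python, from plant import r, cams, spot_in gives the robot as it stands. The module is installed in compiled form; this text tells all that it offers.
- The arm moves only by the tool servo_tool, never from a script. Its argument "rows" is a list of rows, each a list of 7 numbers: the shift along the tool's x, y, z in mm, then the turn, a rotation vector about the tool's x, y, z in rad, then the finger opening in mm, from 0 to 85.4. A call has 1 to 8 rows; each row is the pose to reach, as a shift and turn from the pose commanded when the call began, along the tool's axes at that moment; what a row does not reach only later rows make up. A row lasts 1/10 s, in which the tool goes at most 50 mm and 8.59 degrees, less where a joint would pass 70% of its speed; a pose out of reach is approached as far as the arm can. A call with a gripper value outside its range is refused whole. The fingers move at their own pace and stop on an object; "squeeze" is the grip in N (left out, the last holds). Time passes only in rows, so rows that repeat a pose let the fingers close. It gives the time, the measured TCP pose, the force and the opening at its end, in the units of the state.
- r.get_state(): the state, without advancing time (a new reading comes with each control period).
- cams.snapshot(name): name is "side" or "top"; returns a dict with "image" (420x560x3 uint8, red, green, blue), "range_z" (420x560 float32, m along the optical axis (not along the pixel's ray), 0 where there is no reading), "mtx" (3x3 intrinsics, pixels), "k1" (the pictures are not rectified: a ray, as slopes to the right and down, at radius r is drawn at 1 + k1 r^2 times it, then the intrinsics apply), "R" (3x3) and "t" (3): a world point X has camera coordinates R X + t. Camera axes: x right, y down, z forward; pixel columns grow to the right and rows downward; lengths in m; the calibration is good to about 2 mm. A picture is of the moment at which its call begins.
- r.close_job(): hands the job in, once; it reports no verdict.
Trained networks look in a picture, given as the dict that the camera call returned (one of the last four; its "shot" number tells which), for a name from the list of things; names that differ only in an ending like _2 or _b are one class to them, and where a whole thing is asked for, a point or a joint stands for the part that bears it (a point fixed in the world has none). Each returns a list of dicts, best first, with "score" (0 to 1); they miss things now and then, are a little off and sometimes report something else, mostly with a low value. They report only what shows in the picture. A call takes as long as a camera call.
- spot_in(query, picture): "bbox" ([left, top, right, bottom] in pixels, round what is visible of it).
The state is a dict: "clock": time; "q": joint angles; "joint_velocities": joint speeds; "effort": joint torques, N m; "position": TCP position; "ee_rot": TCP orientation; "wrist_force": force on the tool from outside, world axes, zero at the start; "wrist_torque": the same for the moment, N m; "width": finger opening in m.
Only numpy, scipy, OpenCV 4.12 (cv2) and the standard library are available. Lean on these libraries where they do the work, as an engineer would, in place of code of your own. Each camera call takes 0.05 s, during which the arm holds its last target.

### The job

Open the small plywood cupboard, whose door is held by a hidden spring catch: draw the door out by its handle until the catch stops it, slip the blade of the scraper from the wooden stand through the gap over the top of the door, feel for the catch arm, press it down and with the same blade draw the door past it, then swing the door wide open. Afterwards stand the scraper back in its slot, and do not knock over the glue bottle.

Things in the scene. Friction and masses are not known exactly. Their poses are not given: they have to be found in the camera images.
- blade_cupboard: plywood bench-top cupboard, fixed, 150 deep (x) x 260 wide (y) x 190 mm high. Origin under its centre; x points from front to back, y to its left seen from the front, z up. Front edge at x = -75. Top panel 12 thick; below it the inside is free to a depth of 90, but for the door's catch and a rail (34 deep, under the panel, 30 or more behind the front edge) on which the catch hooks. A dish of screws stands on top
- door (a joint): opening angle of the door (rad) about an upright axis at its left edge: 0 shut, 1.57 square to the front, 1.75 end of travel; the free edge swings out to the front and left. A stiff hinge: the door stays where it is left (about 1 N at the handle moves it). From shut it swings freely to 0.145, where the catch stops it; past the catch it is free again
- door_hinge (a point): on the hinge axis, left end of the upper edge of the door's inner face (cupboard frame: x -77, y 128, z 190 mm). Turns with the door: x square to the door from its inner face inwards (to the back when shut), y along the upper edge away from the door, so that the free edge is at y = -256, z up. Door panel 16 thick (x = -16 to 0), 158 high, its top level with the cupboard's top
- door_handle (a point): middle of the handle, a level steel bar of 11 mm diameter, 100 long, parallel to the door, its axis 35 in front of the door's outer face and 26 below its top; axes as door_hinge, turning with the door (in that frame x -51, y -185, z -26)
- catch_zone (a point): middle of the stretch of the door's upper inner edge behind which the catch is screwed, out of sight (y = -150 in the frame of door_hinge, same axes). The catch's own middle lies anywhere within 30 mm to either side (y) and is not measured. Its rigid housing, 30 wide, reaches from the door to x = 40, top at z = -50, with a back plate 8 thick, 34 wide up to z = -26. Nothing else beside it
- catch_arm (a point): x = 48, z = -56 mm from catch_zone, same axes: level of the top of the catch's spring arm. 18 wide, it comes out of the housing at x = 40 and ends in an upright hook at x = 72 to 80, 18 high. It moves with the door; pressed down 7 or more at x = 48 it is free (3 N to begin, 6 N when free, stop at 14 mm, 10 N); let go, it springs up. Feel for it: beside it a blade meets nothing
- scraper: stiff scraper, 177 mm long, upright, handle up, in a slot of the wooden stand. Origin in the middle of the blade's lower end; z along it to the handle's end, x square to the blade, y across it. Steel blade 20 wide (y), 3 thick (x), z = 0 to 97; dark wooden handle 26 (y) x 20 (x), z = 97 to 177; 0.14 kg. The handle's lower end rests on the stand. Over the door and under the panel it must lean 34 to 40 degrees
- stand_slot (a point): middle of the mouth of the scraper's slot in the top of the wooden stand (70 x 130 x 100 mm high, fixed); slot 10 x 34, its length along the point's y, bevelled by 4, through to the bench; z up. A file stands in the same block 65 to the right (-y) of the slot, its upper end 55 above the block
- glue_bottle: white glue bottle, 57 mm diameter, 170 high, loose; origin under its centre. To be left standing

How it is judged (in metres and radians):
On the way, in this order (a step that is already met when the one before it is completed fails the run):
1. the door is drawn out to where the catch stops it (value of joint door between 0.115 and 0.18 rad), for 0.1 s.
2. the scraper's blade reaches through the gap down to the catch while the door passes it (value of joint door between 0.19 and 0.6 rad and z of scraper in the frame of door_hinge below -0.045 m and x of scraper in the frame of door_hinge above 0.03 m), for 0.05 s.
3. the door is swung wide open (value of joint door above 1.05 rad), for 0.2 s.
At the end, for the whole second after the job is handed in: The door stands open by more than 1.0 rad (57 degrees); the scraper stands upright (within 7 degrees) and at rest in its slot, its lower end within 12 mm of the slot's axis and of the bench; the glue bottle is upright (within 11 degrees) (value of joint door above 1 rad and horizontal distance between scraper and stand_slot below 0.012 m and height (world z) of scraper below 0.012 m and angle between scraper's own z axis and vertical below 0.12 rad and linear speed of scraper below 0.02 m/s and angle between glue_bottle's own z axis and vertical below 0.2 rad); the robot touches nothing.
It fails at once if the glue bottle is knocked over (angle between glue_bottle's own z axis and vertical above 0.6 rad).
It also fails if it takes over 72 s, if anything falls off the work surface, if the arm or the gripper's body presses on something with over 40 N, if the wrist force passes 120 N, or if a joint passes its speed limit or range.

## Working session

There is one attempt and no reset: what is moved stays moved. The work goes in short steps, Python scripts to look and compute and a tool call to move; the robot and the scene stay as the last step left them, time stands still between calls to the robot, and variables do not carry over. Pictures are saved under pics/ and viewed, and the job is handed in when it is done.

Besides the shell and the picture viewer there is one more tool, called by a JSON object that holds its "name" and its "arguments". servo_tool: Moves the arm, as the interface text tells. Its arguments: {"type":"object","properties":{"rows":{"type":"array","items":{"type":"array","items":{"type":"number"}}},"squeeze":{"type":"number"}},"required":["rows"]}

```bash
mkdir -p pics; ls; cat > h.py <<'E'
import numpy as np, cv2
from plant import r, cams, spot_in
def snap(n,fn):
    d=cams.snapshot(n); cv2.imwrite('pics/'+fn+'.png',d['image'][:,:,::-1]); np.savez('pics/'+fn+'.npz',**{k:v for k,v in d.items()}); return d
def cloud(d):
    H,W=d['range_z'].shape; v,u=np.mgrid[:H,:W].astype(float)
    K=d['mtx']; xd=(u-K[0,2])/K[0,0]; yd=(v-K[1,2])/K[1,1]; x,y=xd.copy(),yd.copy()
    for _ in range(15):
        f=1+d['k1']*(x*x+y*y); x,y=xd/f,yd/f
    z=d['range_z']; C=np.stack([x*z,y*z,z],-1)
    P=(C-d['t'])@d['R']; P[z==0]=np.nan
    return P
def proj(d,X):
    C=d['R']@np.asarray(X)+d['t']; x,y=C[:2]/C[2]; f=1+d['k1']*(x*x+y*y); K=d['mtx']
    return K[0,0]*x*f+K[0,2],K[1,1]*y*f+K[1,2]
E
python3 - <<'E'
from h import *
print(r.get_state())
for n in('side','top'):
    d=snap(n,n+'0'); print(n,d['mtx'],d['k1'],d['R'],d['t'],-d['R'].T@d['t'])
    for q in ['blade_cupboard','door','door_handle','scraper','stand_slot','glue_bottle']:
        print(q,[(np.round(x['bbox']),round(x['score'],2)) for x in spot_in(q,d)][:3])
E
```

```text
pics
{'clock': 0.0, 'q': array([-8.01111385e+01,  1.87319102e+01, -1.10914557e+01,  6.02743051e+01,
       -2.40663475e-04,  8.23102682e+01]), 'joint_velocities': array([-0.0469235 , -0.04795352, -0.126046  , -0.01473749, -0.0788364 ,
       -0.00683111]), 'effort': array([-6.54362302e-04, -4.43392181e+01,  2.62444961e+01,  1.52078125e-02,
       -2.29535990e-04,  3.77103447e-06]), 'position': array([ 0.16601194, -0.52374515,  0.23050803]), 'ee_rot': array([-1.79903175e+02, -1.28307201e-02,  1.75785827e+01]), 'wrist_force': array([ 0.02104962, -0.06227194,  0.2884559 ]), 'wrist_torque': array([-0.01805997, -0.00046961,  0.0209251 ]), 'width': 0.08503465267194665}
side [[436.02281108   0.         286.85673857]
 [  0.         436.02281108 204.83841944]
 [  0.           0.           1.        ]] 0.0030181543523997846 [[-0.95364206 -0.30058372  0.0147055 ]
 [-0.21712969  0.65339334 -0.72521158]
 [ 0.20837832 -0.69478527 -0.68836902]] [0.59231397 0.1483103  1.02987778] [0.38245387 0.79667888 0.80778203]
blade_cupboard [(array([221., 113., 325., 232.]), 0.95)]
door [(array([284., 123., 329
[... 259 characters left out ...]
]), 0.6)]
top [[426.05441213   0.         277.77693464]
 [  0.         426.05441213 210.14563683]
 [  0.           0.           1.        ]] -0.018817794401121298 [[-9.83356775e-04 -9.99992849e-01 -3.65168810e-03]
 [-9.95763993e-01  1.31492451e-03 -9.19366124e-02]
 [ 9.19407567e-02  3.54581304e-03 -9.95758166e-01]] [0.13082883 0.58418624 1.14600698] [0.47647553 0.12599621 1.19533165]
blade_cupboard [(array([289., 128., 402., 218.]), 0.76)]
door [(array([291., 192., 403., 218.]), 0.69)]
door_handle [(array([289., 194., 402., 216.]), 0.97)]
scraper [(array([175., 222., 192., 232.]), 0.46)]
stand_slot [(array([175., 212., 228., 250.]), 0.95)]
glue_bottle [(array([231., 160., 255., 186.]), 0.6)]
```

```bash
python3 - <<'E'
import cv2
for n in('side0','top0'):
    i=cv2.imread(f'pics/{n}.png'); c=i[95:375,160:360] if n[0]=='s' else i[110:260,160:420]
    s=min(800/c.shape[1],600/c.shape[0]); cv2.imwrite(f'pics/{n}c.png',cv2.resize(c,None,fx=s,fy=s))
E
```

```text
(no output)
```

View pics/side0.png

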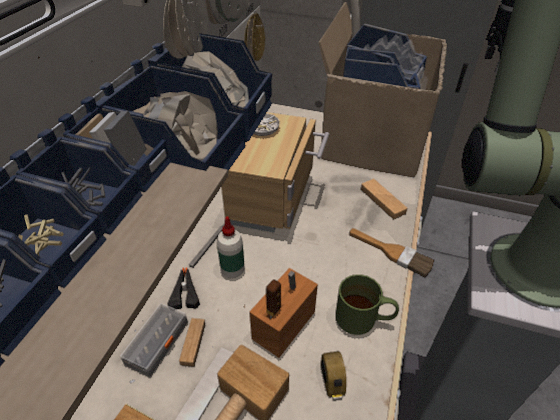

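View pics/top0.png

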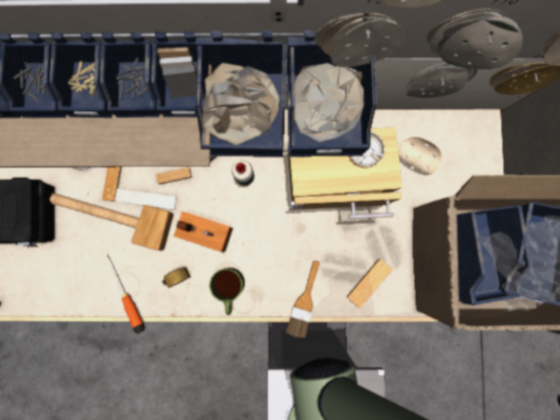

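```bash
cat > fit.py <<'E'
from h import *
import sys
E
python3 - <<'E'
from h import *
D=dict(np.load('pics/top0.npz')); P=cloud(D); 
S=dict(np.load('pics/side0.npz')); Q=cloud(S)
np.set_printoptions(precision=3,suppress=True)
# cupboard top
for nm,A in(('top',P),('side',Q)):
    z=A[...,2]
    for lo,hi in((.18,.2),(.09,.11)):
        m=(z>lo)&(z<hi)&(A[...,0]>.15)&(A[...,1]<.6)&(A[...,1]>-.45)
        n,l,st,c=cv2.connectedComponentsWithStats(m.astype(np.uint8))
        for i in range(1,n):
            if st[i,4]>60:
                p=A[l==i]; print(nm,lo,st[i],p.mean(0),np.median(p[:,2]),cv2.minAreaRect((p[:,:2]*1000).astype(np.float32)))
E
```

```text
top 0.18 [465  81  25   5  80] [ 0.881 -0.358  0.19 ] 0.19066607517651316 ((880.9923095703125, -359.5011901855469), (3.5058631896972656, 62.62627410888672), 1.0454505681991577)
top 0.18 [376  82  32   4 100] [ 0.88  -0.148  0.19 ] 0.19083243346248913 ((880.2609252929688, -147.74423217773438), (3.2814579010009766, 77.29705810546875), 0.7400850653648376)
top 0.18 [ 290  127  112   78 5263] [ 0.656 -0.041  0.19 ] 0.1900026881171025 ((674.9430541992188, -31.31793212890625), (176.1792755126953, 260.8381042480469), 4.087989807128906)
top 0.18 [432 200  11 123 394] [ 0.452 -0.241  0.19 ] 0.19014033002718905 ((450.8744812011719, -241.88206481933594), (283.56494140625, 11.216527938842773), 0.6171343326568604)
top 0.18 [475 213  29  80 878] [ 0.46  -0.365  0.185] 0.18335900778077746 ((468.5165100097656, -366.84527587890625), (62.40293502807617, 187.50685119628906), 86.8969497680664)
top 0.18 [502 300  20  11 107] [ 0.346 -0.413  0.192] 0.19348775147438121 ((343.09820556640625, -413.09674072265625), (43.20645523071289, 19.65330696105957), 69.62346649169922)
top 0.09 [377  95  36   4  84] [ 0.88
[... 1708 characters left out ...]
545135498)
side 0.09 [222 155  89  57 521] [0.655 0.077 0.1  ] 0.10029396121044204 ((621.2939453125, 26.368301391601562), (280.20269775390625, 131.4822235107422), 55.7131462097168)
side 0.09 [216 235  26  18 206] [0.676 0.242 0.101] 0.10125308007172674 ((679.3485107421875, 238.14694213867188), (54.63106155395508, 31.938879013061523), 22.977294921875)
side 0.09 [ 249  268   69   65 1726] [0.521 0.336 0.098] 0.09822080291240459 ((525.1935424804688, 328.7381591796875), (132.2794952392578, 71.2992172241211), 71.86154174804688)
side 0.09 [338 274  44  37 248] [0.386 0.268 0.093] 0.09256749181022182 ((387.93218994140625, 266.1453857421875), (85.56546020507812, 85.7310791015625), 84.55838012695312)
```

```bash
python3 - <<'E'
from h import *
np.set_printoptions(precision=1,suppress=True)
D=dict(np.load('pics/top0.npz')); P=cloud(D)*1000
S=dict(np.load('pics/side0.npz')); Q=cloud(S)*1000
def crop(n,x0,y0,x1,y1):
    i=cv2.imread(f'pics/{n}.png')[y0:y1,x0:x1]; s=min(800/i.shape[1],600/i.shape[0]); cv2.imwrite(f'pics/{n}_c{x0}.png',cv2.resize(i,None,fx=s,fy=s,interpolation=cv2.INTER_CUBIC))
crop('top0',280,120,410,230); crop('side0',210,100,340,240); crop('top0',165,200,240,260);crop('side0',240,255,330,360)
for nm,A in(('top',P),('side',Q)):
    # scraper
    m=(A[...,2]>106)&(A[...,2]<190)&(abs(A[...,0]-524)<90)&(abs(A[...,1]-329)<90)
    for a,b in((106,150),(150,170),(165,200)):
        mm=m&(A[...,2]>a)&(A[...,2]<b)
        n,l,st,c=cv2.connectedComponentsWithStats(mm.astype(np.uint8))
        for i in range(1,n):
            p=A[l==i]; print(nm,a,st[i],p.mean(0),p.min(0),p.max(0))
    m=(abs(A[...,2]-190)<4)&(A[...,0]>520)&(A[...,0]<800)&(A[...,1]>-200)&(A[...,1]<130)
    # per-y front & back edges
    p=A[m]
    for y in range(-170,120,20):
        s=p[abs(p[:,1]-y)<8]
        if len(s): print(nm,'y',y,s[:,0].min(),s[:,0].max(), np.sort(s[:,0])[[2,-3]])
    for x in range(560,780,20):
        s=p[abs(p[:,0]-x)<8]
        if len(s): print(nm,'x',x,s[:,1].min(),s[:,1].max())
    m=(A[...,2]>120)&(abs(A[...,0]-670)<70)&(abs(A[...,1]-225)<60)
    print('bottle',A[m].mean(0),A[m].min(0),A[m].max(0))
E
```

```text
top 106 [187 224   6   8  31] [531.1 350.5 125.8] [522.5 347.8 107.3] [541.6 356.3 147.7]
top 106 [198 230   1   1   1] [526.3 334.2 106.1] [526.3 334.2 106.1] [526.3 334.2 106.1]
top 106 [203 232   1   1   1] [519.4 313.6 148.8] [519.4 313.6 148.8] [519.4 313.6 148.8]
top 106 [207 232   6   5  19] [514.6 300.8 130.2] [510.4 297.3 106.7] [519.6 303.8 149.7]
top 106 [205 236   1   1   1] [510.9 316.  106. ] [510.9 316.  106. ] [510.9 316.  106. ]
top 150 [185 223   5   8  14] [531.2 350.5 158.3] [523.5 348.  150.8] [540.8 353.9 167.6]
top 150 [203 231   5   5  14] [516.8 308.3 152.7] [511.9 303.  150.8] [521.5 313.1 155.8]
top 165 [176 221  12  10  91] [533.8 360.2 177.4] [523.1 347.8 166.2] [544.9 373.7 182.5]
top y -170 597.8430588860542 657.780249752644 [602.8 650.9]
top y -150 595.3362923134757 771.2684347181518 [595.8 770.9]
top y -130 595.1270814606431 768.9016635358848 [595.5 768.4]
top y -110 593.5293954012602 768.6560435334605 [595.5 768.4]
top y -90 593.2194419038746 766.8027389100273 [593.4 761.5]
top y -70 593.0914167117032 703.456858907349 [593.2 698.7]
top y -50 590.9416
[... 2256 characters left out ...]
5076 [589.3 727.8]
side y 70 586.4478364897111 729.2459965375548 [588.2 727.2]
side y 90 586.7133337618733 729.858369937088 [588.2 728.9]
side y 110 696.5925421489203 727.098860194655 [704.2 723.1]
side x 580 60.9145694181586 87.81722464833926
side x 600 -161.326409108849 94.8343889540409
side x 620 -166.21846746223454 96.28106762147411
side x 640 -162.8377408566789 97.20289265815885
side x 660 -162.4102491768385 100.92258093188293
side x 680 -159.75080106789076 101.32529737281271
side x 700 -157.9801320017746 103.20179174195444
side x 720 -156.16573236496245 104.85383193566014
side x 740 -6.845305489898138 -6.845305489898138
bottle [703.9 230.6 330.8] [648.1 165.1 120.4] [740.  285.  414.3]
```

View pics/top0_c280.png

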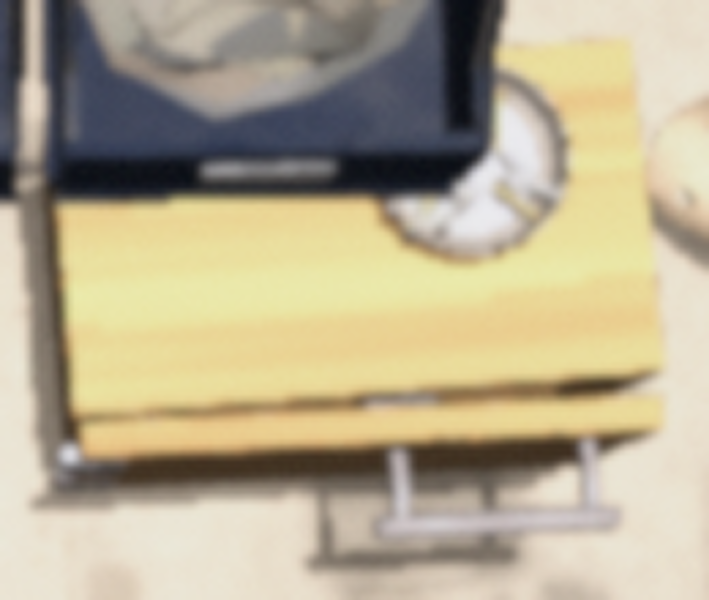

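View pics/side0_c210.png

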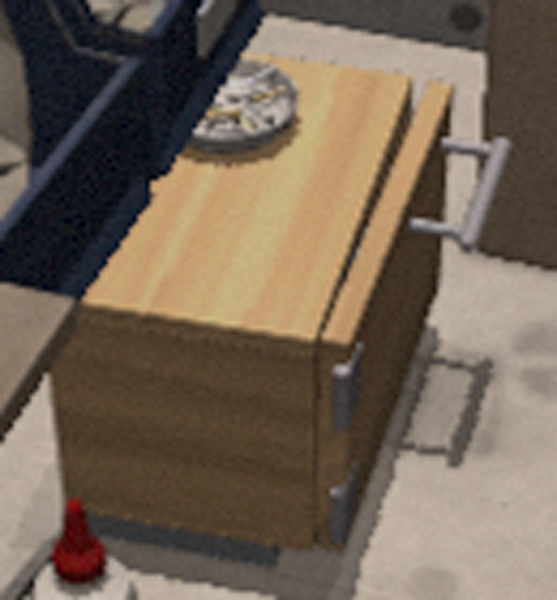

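View pics/top0_c165.png

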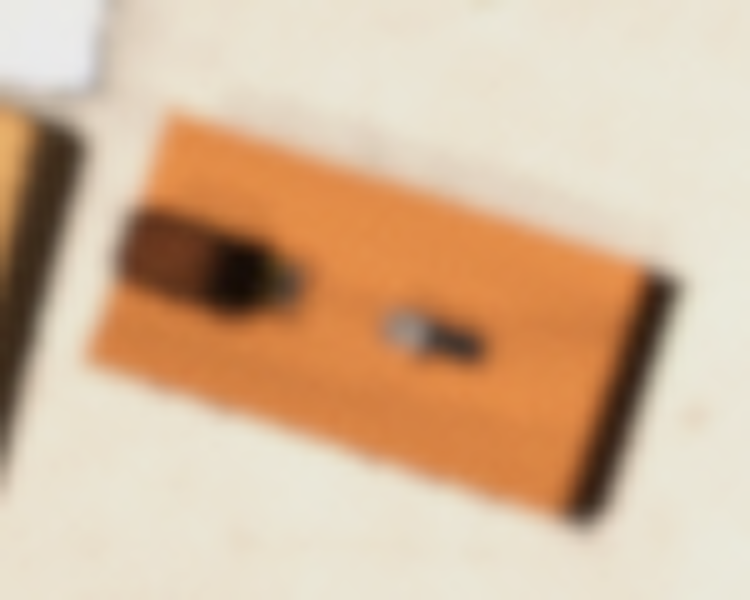

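View pics/side0_c240.png

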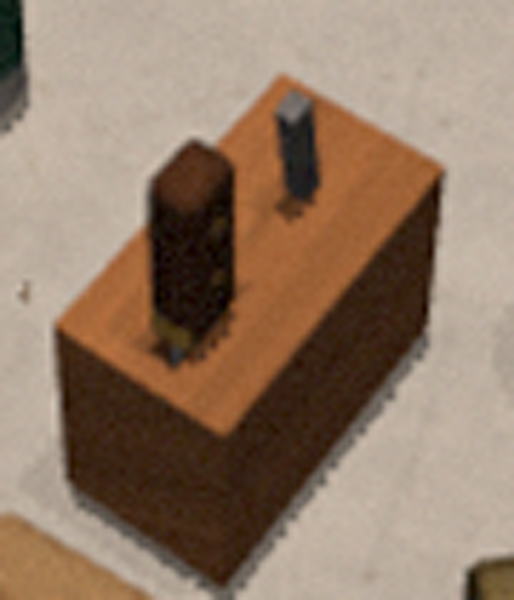

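```bash
cat >> h.py <<'E'
from scipy.spatial.transform import Rotation as Rn
def T(): 
    s=r.get_state(); return s['position']*1000, Rn.from_euler('xyz',s['ee_rot'],degrees=True).as_matrix()
def rel(p,R,p0=None,R0=None):
    """relative shift(mm)/rotvec in tool axes from pose0 (default measured)"""
    if p0 is None: p0,R0=T()
    return R0.T@(np.asarray(p,float)-p0), Rn.from_matrix(R0.T@R).as_rotvec()
def rotd(yaw): return Rn.from_euler('xyz',[180,0,yaw],degrees=True).as_matrix()
E
python3 - <<'E'
from h import *
np.set_printoptions(precision=1,suppress=True)
D=dict(np.load('pics/top0.npz')); P=cloud(D)*1000
S=dict(np.load('pics/side0.npz')); Q=cloud(S)*1000
for A in(P,Q):
    m=(A[...,0]>250)&(A[...,0]<620)&(A[...,1]<-200)&(A[...,1]>-520)
    z=A[...,2][m]; print(np.nanpercentile(z,[50,90,99,100]))
    m=(A[...,0]>540)&(A[...,0]<576)&(A[...,1]>-160)&(A[...,1]<-30)&(A[...,2]>145)&(A[...,2]<185)
    p=A[m]; print(len(p),p.mean(0)); 
    for y in (-140,-120,-100,-80,-60): 
        s=p[(abs(p[:,1]-y)<8)&(p[:,2]>160)]; print(y,len(s),s.mean(0),s.min(0),s.max(0))
print(rel([300,-230,380],rotd(-20)))
E
```

```text
[239.4 295.4 341.  352.9]
235 [559.2 -94.1 168.1]
-140 43 [ 562.6 -138.8  167.8] [ 554.5 -147.6  162.8] [ 573.9 -132.   173.6]
-120 34 [ 559.1 -120.3  168.2] [ 554.1 -127.8  164.4] [ 564.4 -112.2  174.2]
-100 27 [ 557.8 -100.1  169.4] [ 554.2 -107.8  166. ] [561.8 -92.7 172.4]
-80 31 [557.  -79.8 168. ] [552.1 -86.3 163.5] [561.9 -72.1 174.5]
-60 42 [559.6 -58.4 167.8] [551.9 -67.4 160.2] [574.1 -52.1 171.3]
[206.3 291.7 331.9 346.4]
146 [561.1 -87.9 165.3]
-140 25 [ 565.9 -138.3  165.1] [ 557.1 -147.6  160.6] [ 575.8 -132.4  168.4]
-120 13 [ 560.5 -120.7  165.6] [ 556.  -127.5  163.5] [ 565.6 -112.1  168. ]
-100 16 [559.4 -99.2 166. ] [ 554.6 -106.8  163. ] [565.  -92.  168.5]
-80 18 [558.9 -80.  166.1] [553.8 -87.6 163.6] [564.3 -72.5 168.5]
-60 23 [559.  -59.1 165.7] [552.3 -67.8 162.3] [567.9 -52.1 168.2]
(array([ 216.5, -240.1, -148.7]), array([ 0. , -0. ,  0.7]))
```

{"name": "servo_tool", "arguments": {"rows": [[0, 0, -50, 0, 0, 0, 26], [0, 0, -100, 0, 0, 0.1, 26], [0, 0, -150, 0, 0, 0.2, 26], [0, 0, -190, 0, 0, 0.3, 26], [0, 0, -190, 0, 0, 0.45, 26]]}}

```text
clock: 1.2
position: [0.1665, -0.5262, 0.4278]
ee_rot: [179.4, -0.2, -8.5]
wrist_force: [0.1, -0.8, 0.1]
width: 0.0263
```

```bash
python3 - <<'E'
from h import *
np.set_printoptions(precision=3,suppress=True)
print(T()[0],r.get_state()['q'])
print(rel([420,-250,420],rotd(-70)));print(rel([530,-93,350],rotd(-87.7)))
E
```

```text
[ 166.451 -526.176  427.761] [-80.109  15.992  13.501  86.9    -0.002 108.401]
(array([ 209.87 , -310.72 ,    5.321]), array([ 0.007, -0.008,  1.073]))
(array([ 295.197, -482.969,   73.868]), array([ 0.006, -0.01 ,  1.382]))
```

{"name": "servo_tool", "arguments": {"rows": [[26, -39, 0, 0, 0, -0.14, 26], [52, -78, 0, 0, 0, -0.28, 26], [78, -117, 1, 0, 0, -0.42, 26], [105, -155, 2, 0, 0, -0.56, 26], [131, -194, 3, 0, 0, -0.7, 26], [157, -233, 4, 0, 0, -0.84, 26], [184, -272, 5, 0, 0, -0.98, 26], [210, -311, 5, 0, 0, -1.12, 26]]}}

```text
clock: 2.0
position: [0.4194, -0.2448, 0.4164]
ee_rot: [180.0, 0.0, 56.3]
wrist_force: [0.6, -0.3, -0.6]
width: 0.0257
```

```bash
python3 - <<'E'
from h import *
np.set_printoptions(precision=3,suppress=True)
print(T()[0],r.get_state()['q'])
print(rel([558.5,-93,240],rotd(92.3)))
E
```

```text
[ 419.35  -244.837  416.401] [-38.996   8.546   2.42   83.842   0.     84.713]
(array([203.54 ,  31.389, 176.41 ]), array([ 0.001,  0.   , -0.628]))
```

{"name": "servo_tool", "arguments": {"rows": [[41, 6, 20, 0, 0, -0.13, 26], [82, 12, 45, 0, 0, -0.26, 26], [122, 18, 80, 0, 0, -0.38, 26], [163, 25, 115, 0, 0, -0.51, 26], [204, 31, 150, 0, 0, -0.628, 26], [204, 31, 176, 0, 0, -0.628, 26], [204, 31, 176, 0, 0, -0.628, 26]]}}

```text
clock: 2.7
position: [0.556, -0.0925, 0.2355]
ee_rot: [-179.5, -0.2, 92.1]
wrist_force: [-1.1, -0.4, 0.3]
width: 0.0261
```

```bash
python3 - <<'E'
from h import *
np.set_printoptions(precision=3,suppress=True)
print(T(),r.get_state()['q'])
print(rel([558.5,-93,145],rotd(92.3)))
d=snap('side','side1'); i=d['image'][60:260,180:400,::-1]; cv2.imwrite('pics/side1c.png',cv2.resize(i,None,fx=3,fy=3))
E
```

```text
(array([555.978, -92.493, 235.514]), array([[-0.037,  0.999, -0.008],
       [ 0.999,  0.037,  0.003],
       [ 0.003, -0.008, -1.   ]])) [-16.951  20.374  -7.961  62.171   0.004  70.948]
(array([-0.866,  3.256, 90.487]), array([-0.008, -0.003, -0.003]))
```

View pics/side1c.png

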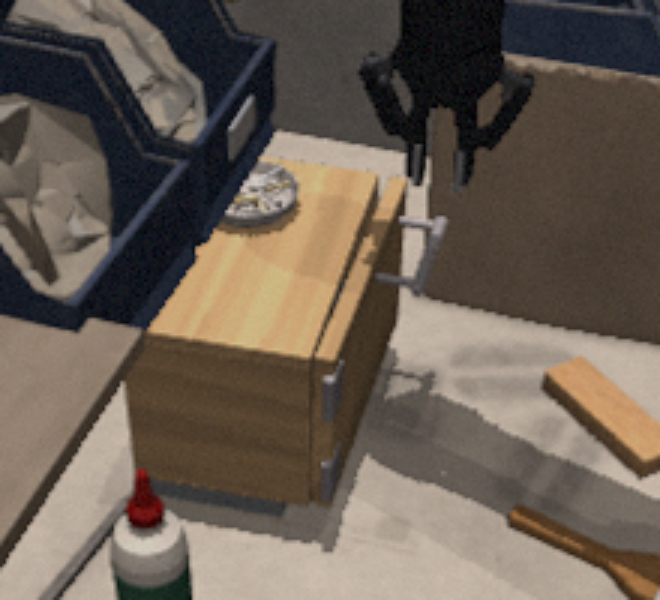

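{"name": "servo_tool", "arguments": {"rows": [[0, 0, 40, 0, 0, 0, 26], [0, 0, 65, 0, 0, 0, 26], [0, 0, 90, 0, 0, 0, 26], [0, 0, 90, 0, 0, 0, 26]]}}

```text
clock: 3.15
position: [0.5566, -0.0956, 0.1496]
ee_rot: [-179.8, -0.0, 91.8]
wrist_force: [-0.4, 0.7, -0.5]
width: 0.0258
```

```bash
python3 - <<'E'
from h import *
d=snap('side','side2'); i=d['image'][80:240,220:400,::-1]; cv2.imwrite('pics/side2c.png',cv2.resize(i,None,fx=4,fy=4))
d=snap('top','top2'); i=d['image'][130:240,280:420,::-1]; cv2.imwrite('pics/top2c.png',cv2.resize(i,None,fx=5,fy=5))
E
```

```text
(no output)
```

View pics/side2c.png

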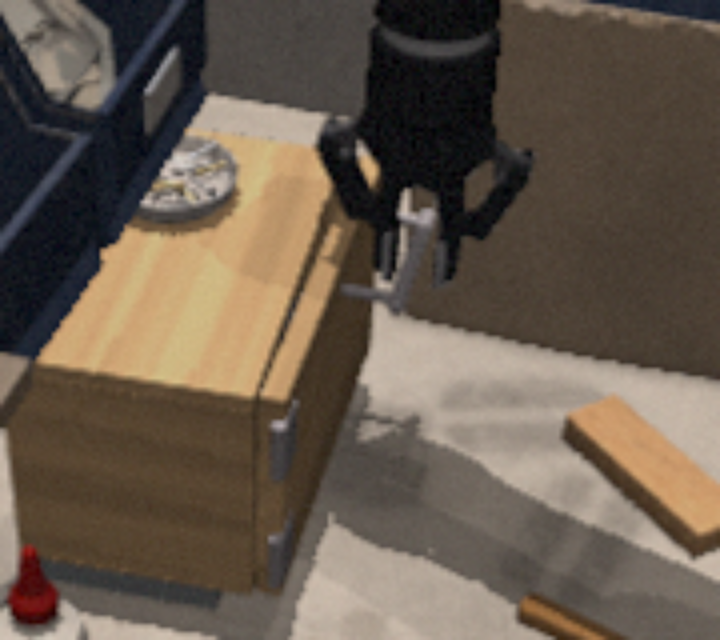

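The fingers straddle the handle bar. Close.

{"name": "servo_tool", "arguments": {"rows": [[0, 0, 0, 0, 0, 0, 5], [0, 0, 0, 0, 0, 0, 5], [0, 0, 0, 0, 0, 0, 5], [0, 0, 0, 0, 0, 0, 5]], "squeeze": 40}}

```text
clock: 3.65
position: [0.5597, -0.0959, 0.153]
ee_rot: [179.8, 0.2, 91.9]
wrist_force: [-1.3, -0.9, 6.8]
width: 0.0096
```

```bash
cat >> h.py <<'E'
H=np.array([602.8,93.9,190.]); CY=3.7
def door(th): # rotation matrix of door frame
    return Rn.from_euler('z',CY-np.degrees(th),degrees=True).as_matrix()
def dpt(th,p): return H+door(th)@np.asarray(p,float)
E
python3 - <<'E'
from h import *
np.set_printoptions(precision=4,suppress=True)
p0,R0=T(); print(p0,R0, r.get_state())
for th in (0.0,.025,.06,.1,.145,.16):
    print(th,dpt(th,[-51,-185,-26]))
E
```

```text
[559.7028 -95.888  152.9766] [[-0.0339  0.9994  0.0039]
 [ 0.9994  0.0339 -0.0026]
 [-0.0028  0.0038 -1.    ]] {'clock': 3.65, 'q': array([-17.1261,  23.9666, -15.2906,  50.4855,  -0.0787,  70.9305]), 'joint_velocities': array([-0.0157,  0.0179, -0.0203, -0.0379, -0.0002, -0.0556]), 'effort': array([  0.903 , -43.5631,  22.5169,  -0.398 ,   0.5645,   0.1202]), 'position': array([ 0.5597, -0.0959,  0.153 ]), 'ee_rot': array([179.7825,   0.1584,  91.9429]), 'wrist_force': array([-1.3243, -0.8805,  6.7958]), 'wrist_torque': array([-0.3318,  0.2947,  0.1117]), 'width': 0.009563249120601358}
0.0 [563.8448 -94.0055 164.    ]
0.025 [559.1598 -92.973  164.    ]
0.06 [552.6473 -91.3315 164.    ]
0.1 [545.2801 -89.1778 164.    ]
0.145 [537.1027 -86.4049 164.    ]
0.16 [534.4056 -85.3992 164.    ]
```

{"name": "servo_tool", "arguments": {"rows": [[1, -4, 0, 0, 0, 0.02, 5], [2.4, -8, 0, 0, 0, 0.04, 5], [3.8, -12, 0, 0, 0, 0.062, 5], [5.2, -16, 0, 0, 0, 0.085, 5], [6.5, -20, 0, 0, 0, 0.11, 5], [7.2, -22.5, 0, 0, 0, 0.123, 5], [7.2, -22.5, 0, 0, 0, 0.123, 5], [7.2, -22.5, 0, 0, 0, 0.123, 5]]}}

```text
clock: 4.45
position: [0.538, -0.0897, 0.1529]
ee_rot: [179.7, 0.1, 84.9]
wrist_force: [1.0, -2.9, 7.7]
width: 0.0095
```

```bash
python3 - <<'E'
from h import *
np.set_printoptions(precision=4,suppress=True)
s=r.get_state(); print(s['position'],s['wrist_force'])
d=snap('top','top3'); i=d['image'][130:240,280:420,::-1]; cv2.imwrite('pics/top3c.png',cv2.resize(i,None,fx=5,fy=5,interpolation=cv2.INTER_CUBIC))
E
```

```text
[ 0.538  -0.0897  0.1529] [ 0.9839 -2.8613  7.6664]
```

View pics/top3c.png

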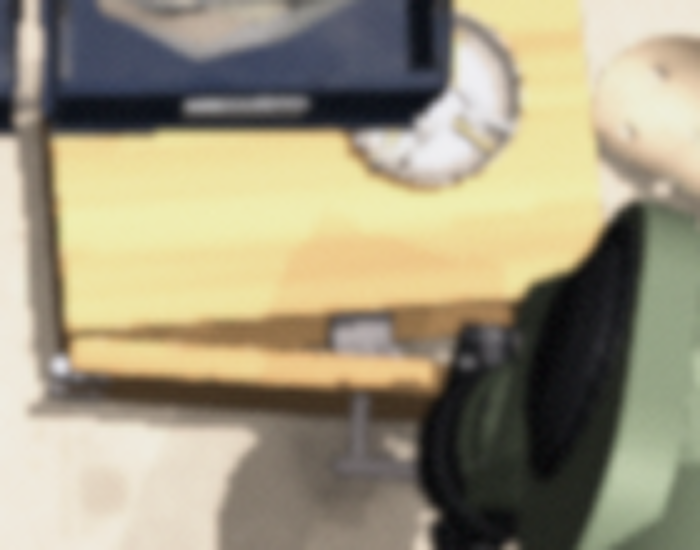

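{"name": "servo_tool", "arguments": {"rows": [[0.5, -2, 0, 0, 0, 0.01, 5], [1, -4, 0, 0, 0, 0.015, 5], [1, -4, 0, 0, 0, 0.015, 5]]}}

```text
clock: 4.8
position: [0.5376, -0.0896, 0.1531]
ee_rot: [179.3, 0.2, 84.1]
wrist_force: [11.4, -5.6, -1.1]
width: 0.0091
```

{"name": "servo_tool", "arguments": {"rows": [[0, 3, 0, 0, 0, 0, 5], [0, 3, 0, 0, 0, 0, 26], [0, 3, 0, 0, 0, 0, 26], [0, 3, -30, 0, 0, 0, 26], [0, 3, -80, 0, 0, 0, 26], [0, -47, -120, 0, 0, 0, 60], [30, -90, -150, 0, 0, 0, 70], [80, -90, -150, 0, 0, 0, 70]]}}

```text
clock: 5.6
position: [0.4506, -0.0115, 0.3002]
ee_rot: [179.9, 0.0, 83.7]
wrist_force: [0.7, 2.2, 0.5]
width: 0.0682
```

```bash
python3 - <<'E'
from h import *
np.set_printoptions(precision=4,suppress=True)
p,R=T(); print(p,R,r.get_state()['q'])
print('rel scraper above',rel([533.5,353,260],rotd(71.8)))
d=snap('top','top4'); i=d['image'][170:230,280:410,::-1]; cv2.imwrite('pics/top4c.png',cv2.resize(i,None,fx=6,fy=6,interpolation=cv2.INTER_CUBIC))
E
```

```text
[450.5613 -11.4753 300.1535] [[ 0.1092  0.994   0.0015]
 [ 0.994  -0.1092 -0.0006]
 [-0.0005  0.0016 -1.    ]] [-10.844    5.6397 -17.5392  66.7299  -0.0196  85.426 ]
rel scraper above (array([371.3719,  42.5741,  40.0461]), array([0.0016, 0.0003, 0.2082]))
```

View pics/top4c.png

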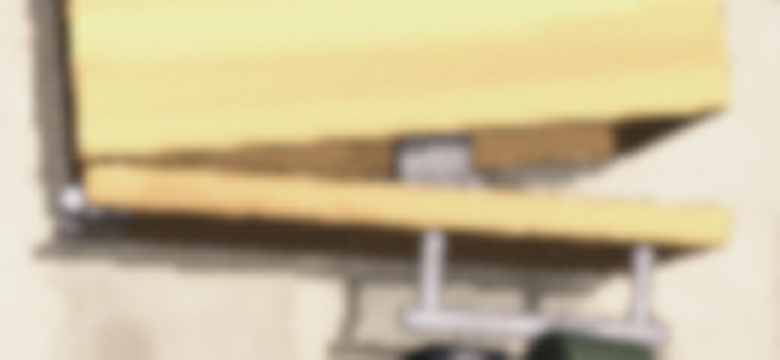

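```bash
python3 - <<'E'
from h import *
np.set_printoptions(precision=2,suppress=True)
d=dict(np.load('pics/top4.npz')); P=cloud(d)*1000
im=d['image']
for v in range(192,203): print(v,im[v,340:366].sum(-1)//3)
for v in range(193,202): print(v,P[v,340:366:2,2])
def ray(u,v,z):
    K=d['mtx'];xd=(u-K[0,2])/K[0,0];yd=(v-K[1,2])/K[1,1];x,y=xd,yd
    for _ in range(10): f=1+d['k1']*(x*x+y*y);x,y=xd/f,yd/f
    o=-d['R'].T@d['t'];w=d['R'].T@np.array([x,y,1]);return (o+w*(z/1000-o[2])/w[2])*1000
for z in(140,164):
  for u in (345.5,352,358.7):
    X=ray(u,197,z); print(z,u,X,door(.145).T@(X-H))
# door top edges
m=(abs(P[...,2]-190)<3.5)
for u in range(300,402,10):
    vs=[v for v in range(185,215) if m[v,u]]; print(u,vs,[P[v,u,:2].round(0).tolist() for v in (vs[-1:])])
E
```

```text
192 [171 172 172 167 159 146 137 133 131 129 129 127 124 126 127 125 118 114
 114 121 126 126 124 124 124 123]
193 [129 129 129 128 120 105  96  99 106 107 108 111 115 116 116 115 111 106
 107 116 124 126 127 126 126 125]
194 [109 111 110 109 104  88  88 102 116 119 125 137 145 147 145 144 140 129
 118 118 124 128 127 127 127 127]
195 [110 109 108 108 103  90 102 130 146 151 157 168 175 177 175 172 167 152
 130 122 123 128 126 128 128 127]
196 [109 109 108 108 101  97 117 154 175 181 181 186 187 186 184 184 178 160
 135 123 124 125 125 127 128 125]
197 [109 109 105 105  99  91 120 163 184 187 185 185 186 185 185 181 174 159
 134 119 115 114 116 121 123 123]
198 [109 103 102 101  95  90 116 157 175 176 176 173 175 179 176 171 164 155
 134 117 108 105 107 114 120 121]
199 [120 117 113 113 108 100 121 153 170 170 168 167 168 171 169 165 157 153
 148 135 121 109 108 115 119 122]
200 [156 153 153 153 148 146 153 169 178 177 174 173 172 172 174 170 163 163
 166 161 144 126 121 123 125 127]
201 [189 188 188 188 185 186 186 187 190 189 187 185 184 184 187 184 181 179
 185 184 173 160 153 150
[... 1627 characters left out ...]
0, 201, 202, 203, 205] [[581.0, 29.0]]
330 [185, 186, 188, 189, 190, 191, 192, 193, 200, 201, 202, 203, 204, 205, 206] [[579.0, 6.0]]
340 [185, 186, 187, 188, 189, 190, 191, 192, 201, 202, 203, 204, 205, 206] [[579.0, -18.0]]
350 [186, 187, 188, 189, 190, 191, 201, 202, 203, 204, 205, 206] [[579.0, -42.0]]
360 [185, 186, 187, 188, 189, 190, 191, 202, 203, 204, 205, 206, 207, 208] [[574.0, -66.0]]
370 [185, 186, 187, 188, 189, 190, 203, 204, 205, 206, 207, 208] [[574.0, -89.0]]
380 [185, 186, 187, 188, 189, 204, 205, 206, 207, 208] [[574.0, -113.0]]
390 [185, 186, 187, 188, 204, 205, 206, 207, 208, 209] [[571.0, -136.0]]
400 [185, 186, 187, 188, 205, 206, 207, 208, 209, 210] [[569.0, -161.0]]
```

```bash
python3 - <<'E'
from h import *
np.set_printoptions(precision=2,suppress=True)
for n in('top0','side0'):
    A=cloud(dict(np.load(f'pics/{n}.npz')))*1000
    m=(A[...,2]>174)&(A[...,2]<186)&(abs(A[...,0]-534)<25)&(abs(A[...,1]-360)<25)
    p=A[m];print(n,len(p),p.mean(0),cv2.minAreaRect(p[:,:2].astype(np.float32)))
p,R=T(); print(rel([534,360,230],rotd(71.8)))
E
```

```text
top0 80 [534.44 361.08 178.31] ((534.1552124023438, 361.28289794921875), (24.50851058959961, 19.038162231445312), 68.65061950683594)
side0 127 [535.11 363.86 177.26] ((535.8031005859375, 362.8902587890625), (24.165525436401367, 19.901090621948242), 73.09613037109375)
(array([370.05,  47.05,  73.12]), array([ 0.  , -0.01,  0.22]))
```

{"name": "servo_tool", "arguments": {"rows": [[48, 5, 0, 0, 0, 0.03, 45], [96, 10, 0, 0, 0, 0.06, 45], [144, 16, 0, 0, 0, 0.09, 45], [192, 21, 0, 0, 0, 0.12, 45], [240, 27, 5, 0, 0, 0.15, 45], [288, 32, 15, 0, 0, 0.18, 45], [334, 37, 28, 0, 0, 0.2, 45], [378, 42, 40, 0, 0, 0.208, 45]]}}

```text
clock: 6.45
position: [0.5329, 0.3631, 0.2565]
ee_rot: [-179.9, 0.1, 72.2]
wrist_force: [1.0, -0.9, 1.4]
width: 0.0451
```

{"name": "servo_tool", "arguments": {"rows": [[0, 0, 0, 0, 0, 0, 45]]}}

```text
clock: 6.55
position: [0.532, 0.3652, 0.2534]
ee_rot: [-179.7, 0.1, 72.5]
wrist_force: [0.2, -0.1, 0.3]
width: 0.0449
```

```bash
python3 - <<'E'
from h import *
np.set_printoptions(precision=3,suppress=True)
p,R=T(); print(p,R,r.get_state()['q'],rel([534,360,119],rotd(71.8)))
E
```

```text
[531.955 365.241 253.424] [[ 0.301  0.953 -0.005]
 [ 0.953 -0.301 -0.001]
 [-0.002 -0.005 -1.   ]] [ 27.872  28.679   7.507  69.123   0.109 135.418] (array([ -4.068,   4.199, 134.415]), array([-0.005,  0.002,  0.011]))
```

{"name": "servo_tool", "arguments": {"rows": [[-3, 4.4, 20, 0, 0, 0.01, 45], [-3, 4.4, 60, 0, 0, 0.01, 45], [-3, 4.4, 95, 0, 0, 0.01, 45], [-3, 4.4, 120, 0, 0, 0.01, 45], [-3, 4.4, 134, 0, 0, 0.01, 45], [-3, 4.4, 134, 0, 0, 0.01, 45]]}}

```text
clock: 7.15
position: [0.5352, 0.3555, 0.1216]
ee_rot: [-179.8, 0.2, 71.5]
wrist_force: [-0.3, -0.2, 0.2]
width: 0.0449
```

```bash
python3 - <<'E'
from h import *
np.set_printoptions(precision=3,suppress=True)
p,R=T(); print(p,r.get_state()['wrist_force'])
for n in('side','top'):
    d=snap(n,n+'5'); i=(d['image'][230:370,220:360] if n=='side' else d['image'][190:270,140:260])[:,:,::-1]; cv2.imwrite(f'pics/{n}5c.png',cv2.resize(i,None,fx=4,fy=4))
E
```

```text
[535.204 355.528 121.617] [-0.307 -0.168  0.159]
```

View pics/side5c.png

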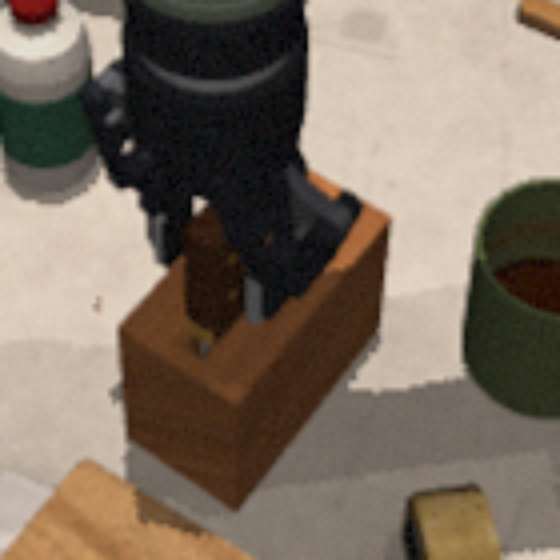

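{"name": "servo_tool", "arguments": {"rows": [[5, -2, 2, 0, 0, -0.005, 45], [5, -2, 2, 0, 0, -0.005, 45], [5, -2, 2, 0, 0, -0.005, 45]]}}

```text
clock: 7.55
position: [0.537, 0.3627, 0.1228]
ee_rot: [179.9, -0.1, 71.9]
wrist_force: [-0.4, -0.6, -0.4]
width: 0.0448
```

{"name": "servo_tool", "arguments": {"rows": [[0, 0, 0, 0, 0, 0, 10], [0, 0, 0, 0, 0, 0, 10], [0, 0, 0, 0, 0, 0, 10], [0, 0, 0, 0, 0, 0, 10], [0, 0, 0, 0, 0, 0, 10], [0, 0, 0, 0, 0, 0, 10]], "squeeze": 110}}

```text
clock: 8.15
position: [0.5369, 0.3623, 0.1223]
ee_rot: [180.0, -0.0, 71.8]
wrist_force: [-0.0, -0.2, 5.5]
width: 0.0185
```

```bash
python3 - <<'E'
from h import *
print(r.get_state())
E
```

```text
{'clock': 8.15, 'q': array([ 2.74880556e+01,  3.36326975e+01, -3.84608513e+00,  5.24667869e+01,
       -3.53994805e-03,  1.35652109e+02]), 'joint_velocities': array([ 0.02512937, -0.00843899, -0.04754573, -0.00567873, -0.06394977,
       -0.05786861]), 'effort': array([-5.37262356e-02, -5.27287960e+01,  2.31595176e+01, -1.60372364e-01,
        2.88747624e-02, -1.34077611e-03]), 'position': array([0.53689236, 0.3622914 , 0.12227995]), 'ee_rot': array([ 1.79959421e+02, -3.64492158e-02,  7.18359576e+01]), 'wrist_force': array([-2.18247150e-03, -1.70345274e-01,  5.50387790e+00]), 'wrist_torque': array([-0.08788144,  0.04907784,  0.00798872]), 'width': 0.01852471868429685}
```

{"name": "servo_tool", "arguments": {"rows": [[0, 0, -20, 0, 0, 0, 10], [0, 0, -60, 0, 0, 0, 10], [0, 0, -105, 0, 0, 0, 10], [0, 0, -150, 0, 0, 0, 10], [0, 0, -180, 0, 0, 0, 10], [0, 0, -180, 0, 0, 0, 10], [0, 0, -180, 0, 0, 0, 10]]}}

```text
clock: 8.85
position: [0.5364, 0.3621, 0.3011]
ee_rot: [-180.0, 0.0, 71.8]
wrist_force: [0.2, -0.0, -2.3]
width: 0.0184
```

```bash
python3 - <<'E'
from h import *
np.set_printoptions(precision=3,suppress=True)
p,R=T(); s=r.get_state();print(p,R,s['wrist_force'],s['q'],s['width'])
d=snap('side','side6'); i=d['image'][150:370,180:380][:,:,::-1]; cv2.imwrite('pics/side6c.png',cv2.resize(i,None,fx=2.7,fy=2.7))
for z in (0,-119): print(proj(d,(p+R@[0,0,-z])/1000))
for l in (60,80,100,119):
  print(l,proj(d,(p+R@[0,0,l])/1000))
E
```

```text
[536.423 362.073 301.108] [[ 0.312  0.95  -0.   ]
 [ 0.95  -0.312 -0.   ]
 [-0.    -0.    -1.   ]] [ 0.233 -0.045 -2.282] [ 27.488  27.889  13.065  75.207  -0.    135.649] 0.018368289763757647
(np.float64(271.7565471051859), np.float64(236.79644981026345))
(np.float64(272.410148948677), np.float64(282.5806294431429))
60 (np.float64(272.1046885821974), np.float64(261.1744006616369))
80 (np.float64(272.21202320840496), np.float64(268.6944526838817))
100 (np.float64(272.3154037954977), np.float64(275.93932766649846))
119 (np.float64(272.410148948677), np.float64(282.5806294431429))
```

View pics/side6c.png

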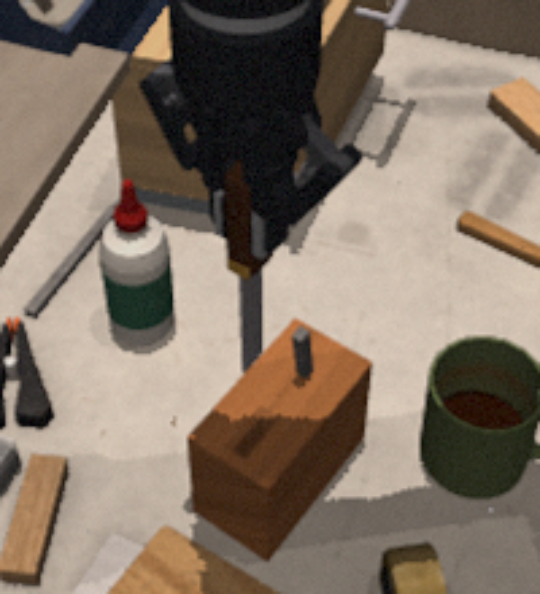

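```bash
python3 - <<'E'
from h import *
np.set_printoptions(precision=1,suppress=True)
d=dict(np.load('pics/side6.npz')); A=cloud(d)*1000
p=np.array([536.4,362.1,301.1]); R=rotd(71.84)
L=(A-p)@R
m=(abs(L[...,0])<22)&(abs(L[...,1])<25)&(L[...,2]>-10)&(L[...,2]<140)
q=L[m]
for a in range(0,140,8):
    s=q[(q[:,2]>=a)&(q[:,2]<a+8)]
    if len(s): print(a,len(s),s.mean(0),s.min(0),s.max(0))
print(q[:,2].max())
i=d['image'][255:300,255:290][:,:,::-1]; cv2.imwrite('pics/side6d.png',cv2.resize(i,None,fx=14,fy=14,interpolation=cv2.INTER_NEAREST))
for c in ([10,0,119.3],[-10,0,119.3],[10,0,22.3],[0,0,119.3]): print(c,proj(d,(p+R@np.array(c))/1000))
E
```

```text
0 37 [11.2 -3.1  4.3] [  6.2 -15.3   0.1] [13.4  6.4  8. ]
8 44 [ 9.  -4.4 12.5] [ -5.8 -10.4   8. ] [13.4  5.8 15.8]
16 36 [ 9.  -3.9 18.6] [ -9.2 -10.2  16.1] [13.4  6.  22.3]
24 5 [ 9.5 -0.9 29.4] [ 7.2 -1.7 26. ] [10.8  0.5 31.3]
32 20 [ 1.9 -0.8 37.1] [-9.4 -2.1 33.8] [ 9.8  1.3 39.5]
40 29 [ 0.9 -1.  44. ] [-9.4 -2.1 40.2] [ 9.8  1.8 47.9]
48 30 [ 1.6 -1.1 51.8] [-8.5 -2.6 48.3] [10.2  2.5 55.9]
56 23 [ 0.6 -1.2 60.2] [-10.   -2.7  56.2] [ 9.8 -0.1 63.8]
64 28 [ 1.5 -1.4 68.3] [-9.9 -2.7 64.2] [10.1 -0.4 72. ]
72 23 [ 0.1 -1.3 76.7] [-9.1 -2.4 72.5] [10.   0.1 79.9]
80 21 [ 1.1 -1.4 83.9] [-8.9 -2.3 80.7] [10.9 -0.2 87.6]
88 25 [ 1.6 -1.4 92.1] [-9.3 -2.9 88.2] [10.8 -0.  96. ]
96 23 [  0.9  -1.4 100.2] [-9.6 -2.4 96.3] [ 10.1   0.3 104. ]
104 23 [  1.2  -1.5 108.3] [ -9.2  -2.4 104.9] [  9.5   0.5 112. ]
112 19 [  1.7  -1.3 116.2] [ -7.8  -2.3 112.1] [ 10.    0.7 119.7]
120 1 [ -6.1  -1.2 120.1] [ -6.1  -1.2 120.1] [ -6.1  -1.2 120.1]
120.06663929783758
[10, 0, 119.3] (np.float64(268.92150109292044), np.float64(286.49641144413204))
[-10, 0, 119.3] (np.float64(275.79269757243827), np.float64(278.975337937519))
[10, 0, 22.3] (np.float64(268.09140250787925), np.float64(250.0539582786824))
[0, 0, 119.3] (np.float64(272.3838770404675), np.float64(282.70653882641557))
```

View pics/side6d.png

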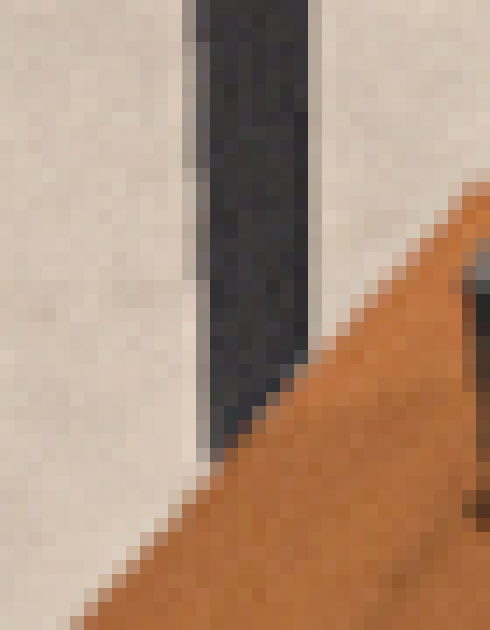

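```bash
cat >> h.py <<'E'
def scr(th,y,t,c=6.,phi=37.,L=119.3,ex=0.5):
    """TCP pose with blade tip centre at c*n+t*a in door frame, lateral y"""
    f=np.radians(phi); a=np.array([np.sin(f),0,-np.cos(f)]); n=np.array([np.cos(f),0,np.sin(f)])
    D=door(th); Rl=np.stack([[0,1,0],n,a],1)
    tip=c*n+t*a+np.array([0,y,0]); tcp=tip-L*a-ex*np.array([0,1,0])
    return H+D@tcp, D@Rl
def tipd(th,L=119.3,ex=.5):
    p,R=T(); return door(th).T@(p+R@[ex,0,L]-H)
E
python3 - <<'E'
from h import *
np.set_printoptions(precision=3,suppress=True)
p0,R0=T(); p0[0]=536.5
p,R=scr(.145,-149,-40); print(p,R); print(rel(p,R))
print(rel(*scr(.145,-149,60)), scr(.145,-149,60)[0])
print(dpt(.145,[-16,-250,0]), dpt(.145,[-16,-150,0]))
E
```

```text
[500.007 -47.8   320.834] [[ 0.08   0.796  0.6  ]
 [ 0.997 -0.064 -0.048]
 [ 0.     0.602 -0.799]]
(array([-400.353,   93.58 ,  -20.367]), array([-0.645,  0.078, -0.228]))
(array([-386.077,  152.251,   59.345]), array([-0.645,  0.078, -0.228])) [559.994 -52.635 240.97 ]
[ 566.768 -154.007  190.   ] [574.801 -54.33  190.   ]
```

{"name": "servo_tool", "arguments": {"rows": [[-35, 2, -20, 0, 0, 0, 10], [-80, 8, -30, 0, 0, 0, 10], [-125, 18, -30, -0.1, 0.01, -0.04, 10], [-170, 30, -30, -0.22, 0.03, -0.08, 10], [-215, 42, -30, -0.34, 0.04, -0.12, 10], [-260, 55, -30, -0.46, 0.05, -0.16, 10], [-305, 68, -28, -0.57, 0.07, -0.2, 10], [-350, 80, -25, -0.645, 0.078, -0.228, 10]]}}

```text
clock: 9.7
position: [0.5004, 0.0043, 0.3235]
ee_rot: [142.9, 0.0, 85.6]
wrist_force: [1.4, -0.8, -2.5]
width: 0.0191
```

```bash
python3 - <<'E'
from h import *
np.set_printoptions(precision=3,suppress=True)
print(T(),r.get_state()['q']);print(rel(*scr(.145,-149,-40)))
E
```

```text
(array([500.361,   4.254, 323.536]), array([[ 0.077,  0.795,  0.602],
       [ 0.997, -0.061, -0.047],
       [-0.   ,  0.604, -0.797]])) [-10.063 -16.038 -45.807  23.216   3.401  85.486]
(array([-51.927,   1.273,   4.366]), array([ 0.003, -0.002,  0.003]))
```

{"name": "servo_tool", "arguments": {"rows": [[-28, 0, 2, 0, 0, 0, 10], [-51, 1, 4, 0.003, -0.002, 0.003, 10], [-51, 1, 4, 0.003, -0.002, 0.003, 10], [-51, 1, 4, 0.003, -0.002, 0.003, 10]]}}

```text
clock: 10.1
position: [0.5013, -0.0465, 0.3217]
ee_rot: [143.3, -0.2, 85.1]
wrist_force: [0.7, 1.1, -2.0]
width: 0.019
```

```bash
python3 - <<'E'
from h import *
np.set_printoptions(precision=3,suppress=True)
print(T()[0],r.get_state()['wrist_force'],tipd(.145));print(rel(*scr(.145,-149,-40)));print(rel(*scr(.145,-149,50)))
for n in('side','top'):
    d=snap(n,n+'7'); i=(d['image'][60:250,200:420] if n=='side' else d['image'][130:270,250:420])[:,:,::-1]; cv2.imwrite(f'pics/{n}7c.png',cv2.resize(i,None,fx=3.6,fy=3.1 if n=='side' else 3.6))
    p,R=T(); print(n,proj(d,(p+R@[.5,0,119.3])/1000))
E
```

```text
[501.31  -46.502 321.723] [ 0.7    1.052 -2.035] [ -18.516 -147.676   36.123]
(array([-1.406, -1.482, -0.001]), array([-0.005,  0.001, -0.006]))
(array([-1.349, -1.074, 89.998]), array([-0.005,  0.001, -0.006]))
side (np.float64(314.2839071437111), np.float64(131.1543185689265))
top (np.float64(356.6517706741133), np.float64(206.8277367450966))
```

View pics/side7c.png

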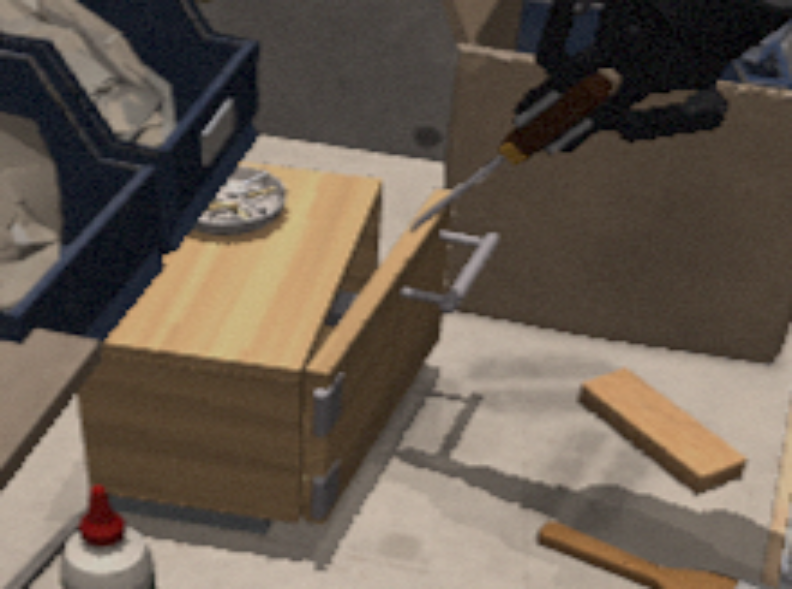

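View pics/top7c.png

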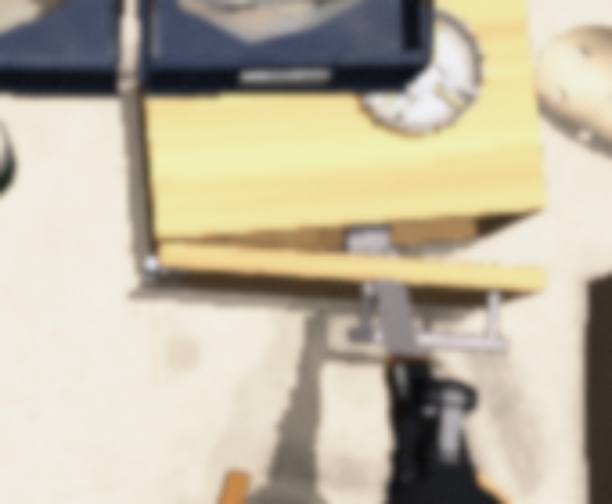

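```bash
python3 - <<'E'
from h import *
np.set_printoptions(precision=1,suppress=True)
p,R=T()
for n in('top7','side7'):
    d=dict(np.load(f'pics/{n}.npz')); A=cloud(d)*1000
    L=(A-p)@R
    m=(abs(L[...,0])<20)&(abs(L[...,1])<12)&(L[...,2]>30)&(L[...,2]<140)
    q=L[m]
    for a in range(32,140,10):
        s=q[(q[:,2]>=a)&(q[:,2]<a+10)]
        if len(s): print(n,a,len(s),s.mean(0),s.min(0),s.max(0))
E
```

```text
top7 32 23 [-0.6 -0.2 36.6] [-10.8  -1.6  32.7] [ 8.8  0.8 41.2]
top7 42 24 [-0.4 -0.2 46.3] [-9.8 -2.3 42. ] [ 9.5  1.7 51.5]
top7 52 26 [-0.6 -0.5 57. ] [-10.4  -2.9  53.3] [ 8.8  0.9 62. ]
top7 62 22 [-1.6 -0.4 67.5] [-10.4  -1.7  62.4] [ 7.5  0.9 71.7]
top7 72 23 [ 0.6 -0.3 77.2] [-9.3 -2.  72.6] [ 8.9  1.8 81.6]
top7 82 18 [-1.  -0.2 86.9] [-10.3  -2.5  82.3] [ 9.3  0.7 91.9]
top7 92 23 [-0.2 -0.6 97.3] [-9.2 -2.  92. ] [  8.7   0.9 101.7]
top7 102 17 [ -1.1  -0.4 106.8] [-10.6  -2.6 102.5] [  8.3   1.1 111.4]
top7 112 12 [ -1.7  -0.9 114.9] [ -8.9  -2.5 112.3] [  9.    1.3 117.7]
side7 32 8 [ 4.6 -1.1 36.2] [-1.1 -2.5 32.8] [ 8.9 -0.  41.6]
side7 42 13 [ 2.2 -1.6 46.8] [-12.2  -3.5  42.3] [ 9.7 -0.4 51.8]
side7 52 10 [ 3.1 -1.2 56.6] [-7.5 -3.2 52.8] [ 9.1 -0.3 61.1]
side7 62 9 [ 4.2 -1.5 67.4] [-3.9 -2.6 62.8] [10.  -0.6 71. ]
side7 72 10 [ 3.6 -1.6 77.6] [-13.6  -3.3  72.3] [ 9.4 -0.5 81.6]
side7 82 10 [-0.2 -1.5 87. ] [-13.9  -4.3  83.4] [ 8.9 -0.6 91.2]
side7 92 8 [ 3.1 -1.6 96.4] [-5.7 -3.2 92.4] [  8.2  -0.5 101.7]
side7 102 9 [  4.7  -1.5 106.4] [ -3.9  -3.4 102.1] [  9.2  -0.6 111.7]
side7 112 9 [  2.7  -2.1 116.7] [ -9.4  -4.  113.9] [  9.4  -0.7 119. ]
```

{"name": "servo_tool", "arguments": {"rows": [[0, -0.5, 20, -0.005, 0, -0.006, 10], [0, -0.5, 40, -0.005, 0, -0.006, 10], [0, -0.5, 55, -0.005, 0, -0.006, 10], [0, -0.5, 70, -0.005, 0, -0.006, 10], [0, -0.5, 85, -0.005, 0, -0.006, 10], [0, -0.5, 90, -0.005, 0, -0.006, 10], [0, -0.5, 90, -0.005, 0, -0.006, 10]]}}

```text
clock: 10.9
position: [0.5557, -0.0496, 0.2506]
ee_rot: [142.9, 0.1, 85.6]
wrist_force: [-0.8, -0.3, -1.0]
width: 0.0189
```

```bash
cat > st.py <<'E'
from h import *
import sys
np.set_printoptions(precision=2,suppress=True)
th=float(sys.argv[1]) if len(sys.argv)>1 else .145
p,R=T(); s=r.get_state(); t=tipd(th); f=np.radians(37)
print('tip door',t,'c',t[0]*np.cos(f)+t[2]*np.sin(f),'t',t[0]*np.sin(f)-t[2]*np.cos(f),'F tool',R.T@s['wrist_force'],'F door',door(th).T@s['wrist_force'],'M',R.T@s['wrist_torque'],'w',s['width'],s['clock'],'ee',s['ee_rot'])
E
python3 st.py
```

```text
tip door [  36.6  -146.17  -34.49] c 8.477025242067661 t 49.573104226870846 F tool [-0.38 -1.2   0.38] F door [-0.73 -0.39 -1.03] M [ 0.82 -0.    0.01] w 0.018875187006464587 10.9 ee [142.88   0.09  85.59]
```

{"name": "servo_tool", "arguments": {"rows": [[-1, -2, 0, 0, 0, 0, 10], [-1, -2, 5, 0, 0, 0, 10], [-1, -2, 10, 0, 0, 0, 10], [-1, -2, 15, 0, 0, 0, 10], [-1, -2, 18, 0, 0, 0, 10], [-1, -2, 18, 0, 0, 0, 10]]}}

```text
clock: 11.5
position: [0.5653, -0.0526, 0.2358]
ee_rot: [142.8, 0.1, 85.5]
wrist_force: [0.4, -0.1, -1.4]
width: 0.0189
```

```bash
python3 st.py
```

```text
tip door [  46.49 -148.63  -49.27] c 7.48259526630239 t 67.32615449463455 F tool [-0.06 -0.5   1.33] F door [ 0.4  -0.06 -1.36] M [0.81 0.06 0.01] w 0.018858606579643965 11.5 ee [142.8    0.11  85.47]
```

{"name": "servo_tool", "arguments": {"rows": [[0, -0.5, 3, 0, 0, 0, 10], [0, -0.5, 6, 0, 0, 0, 10], [0, -0.5, 9, 0, 0, 0, 10], [0, -0.5, 10, 0, 0, 0, 10], [0, -0.5, 10, 0, 0, 0, 10]]}}

```text
clock: 12.0
position: [0.5718, -0.0528, 0.2289]
ee_rot: [142.6, 0.1, 85.5]
wrist_force: [0.8, 1.1, 1.1]
width: 0.019
```

```bash
python3 st.py
```

```text
tip door [  53.33 -148.2   -55.87] c 8.968667028064857 t 76.71924127310362 F tool [ 1.16  1.25 -0.4 ] F door [0.75 1.16 1.07] M [ 0.15  0.48 -0.04] w 0.019008318638400707 12.0 ee [142.63   0.09  85.52]
```

{"name": "servo_tool", "arguments": {"rows": [[0, -1, 3, 0, 0, 0, 10], [0, -1, 6, 0, 0, 0, 10], [0, -1, 8, 0, 0, 0, 10], [0, -1, 8, 0, 0, 0, 10]]}}

```text
clock: 12.4
position: [0.5772, -0.0537, 0.2234]
ee_rot: [142.4, 0.1, 85.5]
wrist_force: [-0.1, 0.7, 5.8]
width: 0.019
```

```bash
python3 st.py
```

```text
tip door [  59.12 -148.73  -61.16] c 10.412407623598554 t 84.42296391889309 F tool [ 0.71  3.37 -4.67] F door [-0.17  0.73  5.75] M [-0.6   0.47 -0.07] w 0.018998521691824696 12.4 ee [142.43   0.14  85.51]
```

{"name": "servo_tool", "arguments": {"rows": [[0, -2, 1, 0, 0, 0, 10], [0, -4, 3, 0, 0, 0, 10], [0, -4, 5, 0, 0, 0, 10], [0, -4, 5, 0, 0, 0, 10]]}}

```text
clock: 12.8
position: [0.5789, -0.0546, 0.2192]
ee_rot: [142.2, 0.2, 85.5]
wrist_force: [0.1, 2.0, 9.6]
width: 0.0191
```

```bash
python3 st.py
```

```text
tip door [  61.25 -149.68  -65.07] c 9.758764818726597 t 88.83116985967817 F tool [ 1.92  5.84 -7.68] F door [-0.1   1.96  9.64] M [-1.35  0.16  0.01] w 0.019063736119055888 12.8 ee [142.17   0.23  85.48]
```

```bash
cat > pull.py <<'E'
from h import *
import sys
np.set_printoptions(precision=3,suppress=True)
# args: th0, then list of (d,dz,th1)
th0=float(sys.argv[1]); p0,R0=T()
for a in sys.argv[2:]:
    d,dz,th=map(float,a.split(','))
    q=door(th0).T@(p0-H)+[-d,0,dz]; Rl=door(th0).T@R0
    s,w=rel(H+door(th)@q,door(th)@Rl,p0,R0); print(np.round(s,1).tolist()+np.round(w,3).tolist())
E
python3 pull.py .145 3,0,.145 6,-.5,.145 8,-1,.16 9,-1,.19 9,-1,.23 9,-1,.27 9,-1,.31 9,-1,.31
```

```text
[0.0, -2.4, -1.8, 0.0, -0.0, 0.0]
[0.0, -5.0, -3.3, 0.0, -0.0, 0.0]
[0.3, -8.7, -5.5, 0.0, -0.009, 0.012]
[1.1, -13.0, -8.9, 0.0, -0.028, 0.036]
[2.4, -17.7, -12.5, 0.0, -0.052, 0.067]
[3.8, -22.3, -16.1, 0.001, -0.077, 0.099]
[5.5, -26.9, -19.7, 0.001, -0.101, 0.13]
[5.5, -26.9, -19.7, 0.001, -0.101, 0.13]
```

{"name": "servo_tool", "arguments": {"rows": [[0, -2.4, -1.8, 0, 0, 0, 10], [0, -5, -3.3, 0, 0, 0, 10], [0.3, -8.7, -5.5, 0, -0.009, 0.012, 10], [0.3, -8.7, -5.5, 0, -0.009, 0.012, 10]]}}

```text
clock: 13.2
position: [0.5685, -0.0548, 0.2186]
ee_rot: [142.1, 0.4, 84.5]
wrist_force: [-0.0, -2.3, 8.7]
width: 0.0189
```

```bash
python3 st.py; python3 - <<'E'
from h import *
d=snap('side','side8'); i=d['image'][60:250,200:420][:,:,::-1]; cv2.imwrite('pics/side8c.png',cv2.resize(i,None,fx=3.6,fy=3.1))
d=snap('top','top8'); i=d['image'][150:250,280:420][:,:,::-1]; cv2.imwrite('pics/top8c.png',cv2.resize(i,None,fx=5,fy=5))
E
```

```text
tip door [  50.94 -152.27  -65.61] c 1.1972255873092834 t 83.05483331058608 F tool [-2.32  5.52 -6.77] F door [ 0.17 -2.27  8.75] M [-1.3  -0.79 -0.01] w 0.018913022113872534 13.2 ee [142.14   0.37  84.45]
```

View pics/side8c.png

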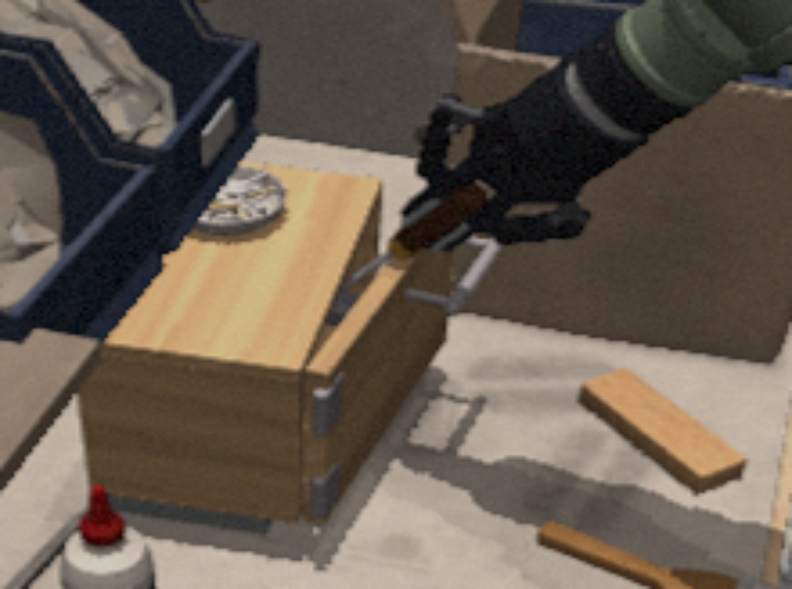

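View pics/top8c.png

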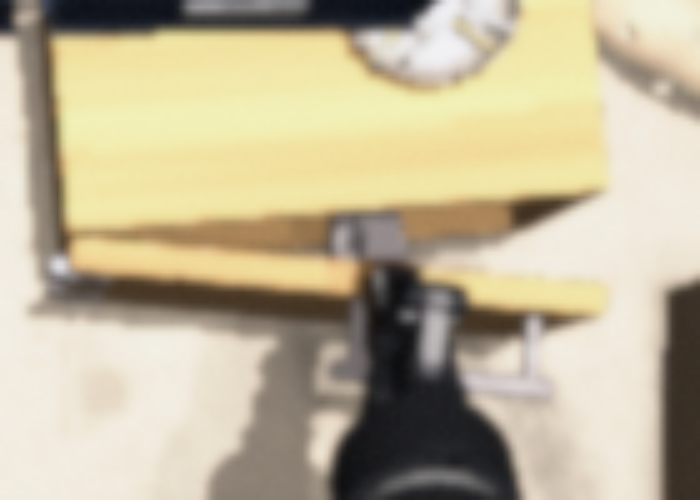

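```bash
python3 st.py .16;  python3 pull.py .16 1,-1,.18 2,-1,.21 2,-1,.24 2,-1,.27 2,-1,.30 2,-1,.33 2,-1,.35
```

```text
tip door [  53.34 -151.47  -65.62] c 3.1086858875464003 t 84.50171609733425 F tool [-3.48  6.02 -7.19] F door [ 0.34 -3.42  9.39] M [-1.35 -0.77 -0.03] w 0.018922895490431784 13.3 ee [142.15   0.37  84.47]
[0.4, -3.8, -1.7, 0.0, -0.012, 0.016]
[1.3, -8.1, -5.1, 0.0, -0.031, 0.039]
[2.2, -11.7, -7.8, 0.001, -0.049, 0.063]
[3.3, -15.2, -10.6, 0.001, -0.068, 0.087]
[4.5, -18.7, -13.3, 0.001, -0.086, 0.111]
[5.9, -22.1, -16.0, 0.001, -0.104, 0.134]
[6.8, -24.4, -17.8, 0.001, -0.117, 0.15]
```

{"name": "servo_tool", "arguments": {"rows": [[1.5, -3.8, -1.7, 0, -0.012, 0.016, 10], [3, -8.1, -5.1, 0, -0.031, 0.039, 10], [4.2, -11.7, -7.8, 0, -0.049, 0.063, 10], [5.3, -15.2, -10.6, 0, -0.068, 0.087, 10], [5.3, -15.2, -10.6, 0, -0.068, 0.087, 10]]}}

```text
clock: 13.8
position: [0.5504, -0.0481, 0.2179]
ee_rot: [142.1, 0.5, 78.0]
wrist_force: [-0.3, -3.5, 8.2]
width: 0.0188
```

```bash
cat > dangle.py <<'E'
from h import *
import sys
def angle(d):
    A=cloud(d)*1000; B=(A-H)
    # top surface points of door: z~190; candidates; find theta best: points within slab x in [-16,0], y in[-256,-10]
    m=(abs(B[...,2])<5)&(np.hypot(B[...,0],B[...,1])<275)&(np.hypot(B[...,0],B[...,1])>40); q=B[m]
    # exclude cupboard top: cupboard frame x>3
    c=q@door(0); q=q[c[:,0]<-1]
    best=max(((lambda z:((z[:,0]>-17)&(z[:,0]<1)&(z[:,1]<0)).sum()-((z[:,0]<-18)|(z[:,0]>2)).sum())(q@door(t)),t) for t in np.arange(0,1.75,.005))
    return best,len(q)
if __name__=='__main__':
    n=sys.argv[1]; cam=sys.argv[2] if len(sys.argv)>2 else 'top'
    d=snap(cam,n); print(angle(d))
    i=d['image'][130:290,250:420][:,:,::-1] if cam=='top' else d['image'][60:260,190:420][:,:,::-1]; cv2.imwrite(f'pics/{n}c.png',cv2.resize(i,None,fx=3.5,fy=3.5 if cam=='top' else 2.9))
E
python3 dangle.py top9; python3 st.py .27; python3 -c "
from dangle import *
for n in('top4','top0'): print(angle(dict(np.load(f'pics/{n}.npz'))))"
```

```text
((np.int64(486), np.float64(0.295)), 525)
tip door [  51.09 -150.2   -66.21] c 0.9549315456270264 t 83.6285386248948 F tool [-4.02  5.32 -6.25] F door [ 0.35 -3.96  8.23] M [-1.46 -1.22  0.01] w 0.018747843672342446 13.85 ee [142.09   0.45  78.05]
((np.int64(616), np.float64(0.145)), 628)
((np.int64(611), np.float64(0.035)), 620)
```

View pics/top9c.png

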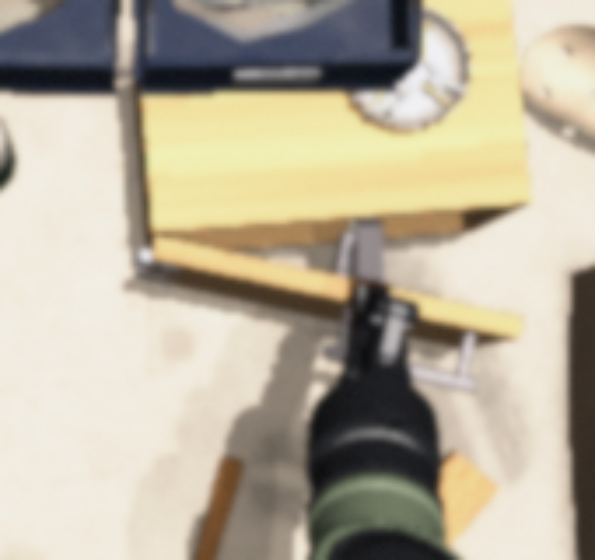

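```bash
python3 pull.py .29 0,-.5,.32 0,-.5,.35 0,-.5,.38 0,-.5,.41 0,-.5,.44 0,-.5,.47 0,-.5,.50 0,-.5,.50
```

```text
[0.7, -3.8, -2.4, 0.0, -0.018, 0.024]
[1.6, -7.4, -5.1, 0.0, -0.037, 0.047]
[2.6, -10.8, -7.8, 0.001, -0.055, 0.071]
[3.7, -14.3, -10.6, 0.001, -0.074, 0.095]
[4.9, -17.8, -13.2, 0.001, -0.092, 0.118]
[6.3, -21.2, -15.9, 0.001, -0.111, 0.142]
[7.8, -24.5, -18.5, 0.002, -0.129, 0.166]
[7.8, -24.5, -18.5, 0.002, -0.129, 0.166]
```

{"name": "servo_tool", "arguments": {"rows": [[1.2, -3.8, -2.4, 0, -0.018, 0.024, 10], [2.6, -7.4, -5.1, 0, -0.037, 0.047, 10], [4, -10.8, -7.8, 0, -0.055, 0.071, 10], [5.5, -14.3, -10.6, 0, -0.074, 0.095, 10], [6.7, -17.8, -13.2, 0, -0.092, 0.118, 10], [8.1, -21.2, -15.9, 0, -0.111, 0.142, 10], [9.6, -24.5, -18.5, 0, -0.129, 0.166, 10], [9.6, -24.5, -18.5, 0, -0.129, 0.166, 10]]}}

```text
clock: 14.65
position: [0.5217, -0.0324, 0.2173]
ee_rot: [142.0, 0.5, 65.9]
wrist_force: [-1.4, -3.8, 9.4]
width: 0.0186
```

```bash
python3 dangle.py top10; python3 st.py .49; python3 -c "
from h import *;print(r.get_state()['q'])"
```

```text
((np.int64(512), np.float64(0.515)), 545)
tip door [  51.71 -148.31  -66.79] c 1.1015438088600078 t 84.45729837790468 F tool [-2.6   5.79 -7.63] F door [-0.12 -2.52  9.6 ] M [-1.47 -1.29 -0.01] w 0.01849296927803303 14.7 ee [142.05   0.46  65.95]
[ -4.60696379  -3.17870046 -53.93461477   3.0137153  -12.16469588
 105.29204537]
```

View pics/top10c.png

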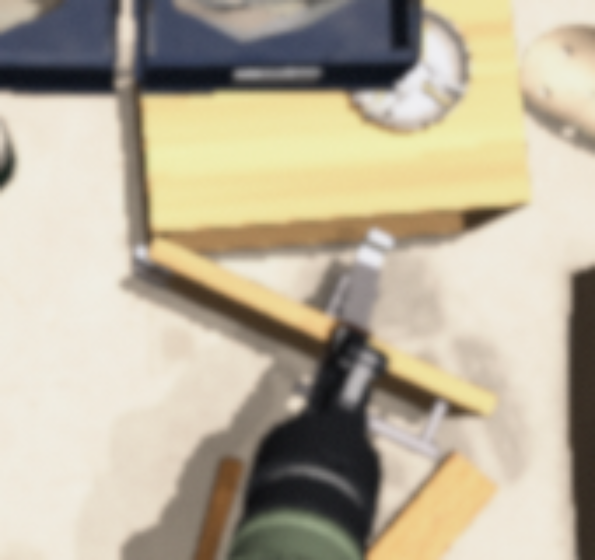

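{"name": "servo_tool", "arguments": {"rows": [[0, 3, -5, 0, 0, 0, 10], [0, 5, -25, 0, 0, 0, 10], [0, 5, -60, 0, 0, 0, 10], [0, 5, -100, 0, 0, 0, 10], [0, 5, -130, 0, 0, 0, 10], [0, 5, -130, 0, 0, 0, 10]]}}

```text
clock: 15.3
position: [0.4499, 0.0019, 0.322]
ee_rot: [142.5, 0.2, 66.3]
wrist_force: [-0.1, -0.3, -0.7]
width: 0.0185
```

```bash
python3 dangle.py top11; python3 -c "
from h import *;np.set_printoptions(precision=3,suppress=True)
s=r.get_state();print(s['position'],s['wrist_force'],s['q']);print(rel([536.9,362.3,302.],rotd(71.84)))"
```

```text
((np.int64(599), np.float64(0.615)), 599)
[0.45  0.002 0.32 ] [ 0.76   0.467 -1.069] [  0.62  -19.041 -47.818  26.409 -14.672 109.591]
(array([365.286, -62.015, -26.566]), array([ 0.652,  0.036, -0.091]))
```

View pics/top11c.png

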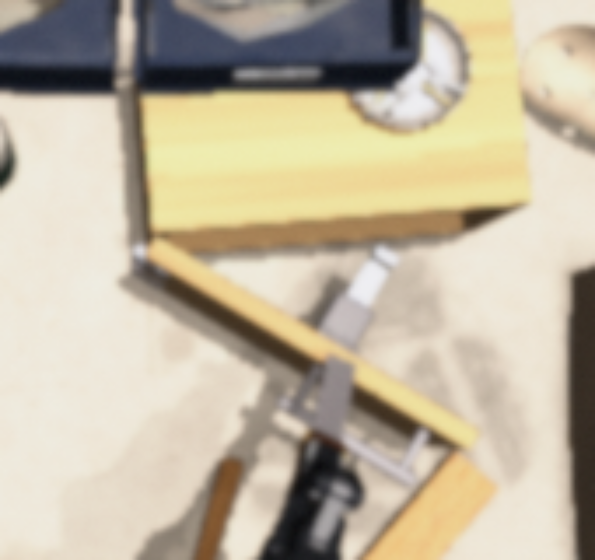

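{"name": "servo_tool", "arguments": {"rows": [[20, -4, -15, 0.03, 0, 0, 10], [65, -11, -25, 0.13, 0.007, -0.02, 10], [110, -19, -30, 0.25, 0.014, -0.035, 10], [155, -27, -35, 0.37, 0.02, -0.05, 10], [200, -34, -36, 0.5, 0.027, -0.07, 10], [245, -42, -36, 0.6, 0.033, -0.085, 10], [290, -50, -34, 0.652, 0.036, -0.091, 10], [330, -57, -30, 0.652, 0.036, -0.091, 10]]}}

```text
clock: 16.15
position: [0.5271, 0.3293, 0.3019]
ee_rot: [-179.7, 0.2, 71.6]
wrist_force: [0.4, -0.3, -1.3]
width: 0.019
```

```bash
python3 -c "
from h import *;np.set_printoptions(precision=3,suppress=True)
s=r.get_state();print(s['position'],s['q']);print(rel([536.9,362.3,302.],rotd(71.84)))"
```

```text
[0.527 0.329 0.302] [ 25.163  25.148   8.879  74.152   0.065 133.545]
(array([34.385, -1.108, -0.193]), array([-0.006,  0.004, -0.004]))
```

{"name": "servo_tool", "arguments": {"rows": [[20, 0, 0, 0, 0, 0, 10], [34, -1, 0, -0.006, 0.004, -0.004, 10], [34, -1, 0, -0.006, 0.004, -0.004, 10], [34, -1, 0, -0.006, 0.004, -0.004, 10]]}}

```text
clock: 16.55
position: [0.5345, 0.3604, 0.3059]
ee_rot: [179.8, -0.1, 72.0]
wrist_force: [0.1, -0.3, -1.1]
width: 0.0191
```

```bash
cat > blade.py <<'E'
from h import *
import sys
np.set_printoptions(precision=1,suppress=True)
n=sys.argv[1]; d=snap('side',n); p,R=T(); A=cloud(d)*1000
print('TCP',p,r.get_state()['ee_rot'],rel([536.9,362.3,302.],rotd(71.84)))
L=(A-p)@R
m=(abs(L[...,0])<20)&(abs(L[...,1])<15)&(L[...,2]>30)&(L[...,2]<140); q=L[m]
for a in range(32,140,12):
    s=q[(q[:,2]>=a)&(q[:,2]<a+12)]
    if len(s): print(a,len(s),s.mean(0),s.min(0),s.max(0))
i=d['image'][200:340,220:340][:,:,::-1]; cv2.imwrite(f'pics/{n}c.png',cv2.resize(i,None,fx=4,fy=4))
E
python3 blade.py side12
```

```text
TCP [534.6 360.1 306.5] [179.7  -0.1  71.9] (array([2.8, 1.5, 4.6]), array([ 0., -0.,  0.]))
32 29 [ 2.7 -1.5 39.1] [-9.1 -2.7 33.8] [10.7  0.  43.1]
44 38 [ 1.1 -1.4 49.8] [-8.7 -2.7 44.1] [10.1 -0.1 56. ]
56 38 [ 1.3 -1.4 62.1] [-9.5 -2.6 56.4] [10.1  0.2 67.6]
68 37 [ 1.3 -1.4 74.7] [-8.9 -2.3 68.2] [10.3  0.5 79.9]
80 35 [ 1.7 -1.5 86.4] [-8.1 -2.5 80.3] [11.   0.5 92. ]
92 34 [ 1.9 -1.7 97.9] [-8.  -2.7 92.3] [ 10.6   0.  104. ]
104 35 [  1.3  -1.8 110. ] [ -9.1  -3.7 104.2] [ 10.4  -0.3 116. ]
116 12 [  2.7  -1.6 118.2] [ -7.9  -2.7 116.3] [ 10.1   0.3 120.5]
```

View pics/side12c.png

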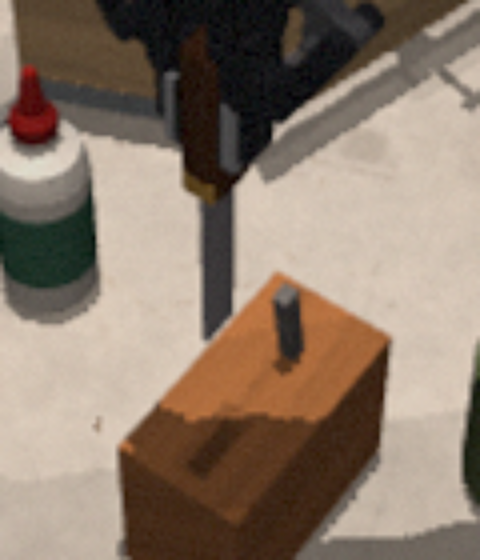

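{"name": "servo_tool", "arguments": {"rows": [[2.5, 1.5, 30, 0, 0, 0, 10], [2.5, 1.5, 60, 0, 0, 0, 10], [2.5, 1.5, 80, 0, 0, 0, 10], [2.5, 1.5, 80, 0, 0, 0, 10], [2.5, 1.5, 80, 0, 0, 0, 10]]}}

```text
clock: 17.1
position: [0.5376, 0.3624, 0.2279]
ee_rot: [179.7, -0.2, 71.9]
wrist_force: [0.1, 0.5, -0.8]
width: 0.019
```

```bash
python3 blade.py side13|head -1
```

```text
TCP [538.2 362.9 228.7] [179.6  -0.3  71.9] (array([ -0.6,  -0.5, -73.3]), array([ 0., -0.,  0.]))
```

View pics/side13c.png

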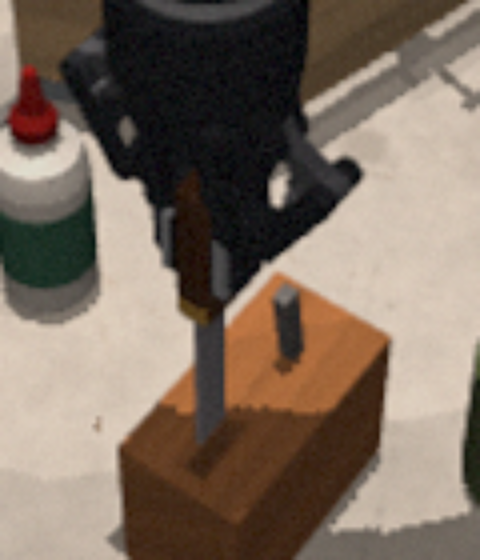

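{"name": "servo_tool", "arguments": {"rows": [[-0.8, -0.7, 8, 0, 0, 0, 10], [-0.8, -0.7, 18, 0, 0, 0, 10], [-0.8, -0.7, 30, 0, 0, 0, 10], [-0.8, -0.7, 42, 0, 0, 0, 10], [-0.8, -0.7, 42, 0, 0, 0, 10]]}}

```text
clock: 17.65
position: [0.5353, 0.3621, 0.1819]
ee_rot: [179.9, -0.0, 72.0]
wrist_force: [0.4, 0.1, -2.2]
width: 0.0184
```

```bash
python3 blade.py side14|head -1
```

```text
TCP [535.8 362.3 183.1] [179.9  -0.1  72. ] (array([   0.5,    1.3, -118.9]), array([ 0., -0.,  0.]))
```

Entering freely (no load). Lower the remaining ~60 mm.

{"name": "servo_tool", "arguments": {"rows": [[0.3, 0.8, 15, 0, 0, 0, 10], [0.3, 0.8, 30, 0, 0, 0, 10], [0.3, 0.8, 45, 0, 0, 0, 10], [0.3, 0.8, 54, 0, 0, 0, 10], [0.3, 0.8, 58, 0, 0, 0, 10], [0.3, 0.8, 58, 0, 0, 0, 10]]}}

```text
clock: 18.3
position: [0.5378, 0.3629, 0.1266]
ee_rot: [179.8, -0.2, 72.0]
wrist_force: [-0.3, -0.2, -1.3]
width: 0.0186
```

```bash
python3 blade.py side15|head -1; python3 -c "
from h import *
print(r.get_state()['wrist_force'])"
```

```text
TCP [538.2 363.1 127.2] [179.7  -0.2  72. ] (array([  -0.5,   -0.1, -174.8]), array([ 0., -0.,  0.]))
[ 0.60445109  0.65676308 -0.77938776]
```

{"name": "servo_tool", "arguments": {"rows": [[-0.5, -0.6, 2, 0, 0, 0, 10], [-0.5, -0.6, 4, 0, 0, 0, 10], [-0.5, -0.6, 5, 0, 0, 0, 10], [-0.5, -0.6, 5, 0, 0, 0, 10]]}}

```text
clock: 18.75
position: [0.5374, 0.3628, 0.1223]
ee_rot: [179.7, -0.2, 72.0]
wrist_force: [-0.6, -1.0, 1.6]
width: 0.0187
```

{"name": "servo_tool", "arguments": {"rows": [[0, 0, 0, 0, 0, 0, 45], [0, 0, 0, 0, 0, 0, 45], [0, 0, 0, 0, 0, 0, 45], [0, 0, 0, 0, 0, 0, 45], [0, 0, -30, 0, 0, 0, 45], [0, 0, -70, 0, 0, 0, 45], [0, 0, -115, 0, 0, 0, 45], [0, 0, -160, 0, 0, 0, 45]]}}

```text
clock: 19.55
position: [0.536, 0.3622, 0.2833]
ee_rot: [179.7, -0.2, 72.0]
wrist_force: [1.7, 0.8, -0.6]
width: 0.0452
```

```bash
python3 - <<'E'
from h import *
np.set_printoptions(precision=2,suppress=True)
from dangle import angle
d=snap('side','side16'); i=d['image'][80:360,200:440][:,:,::-1]; cv2.imwrite('pics/side16c.png',cv2.resize(i,None,fx=2.5,fy=2.1))
A=cloud(d)*1000
m=(A[...,2]>174)&(A[...,2]<188)&(abs(A[...,0]-534)<25)&(abs(A[...,1]-360)<25)
p=A[m];print(len(p),p.mean(0),p[:,2].max(),cv2.minAreaRect(p[:,:2].astype(np.float32)))
d=snap('top','top16');print(angle(d)); th=angle(d)[0][1]
p,R=T();print(p,r.get_state()['q']); 
for th in (.6,.62,.8,1,1.2,1.3): print(th,dpt(th,[0,-256,0]),dpt(th,[0,-235,0]),dpt(th,[-51,-185,-26]))
E
```

```text
122 [537.07 364.04 177.47] 181.0923970968688 ((537.6435546875, 363.1636962890625), (24.53941535949707, 19.266368865966797), 70.78378295898438)
((np.int64(638), np.float64(0.615)), 638)
[539.27 363.95 289.61] [ 27.54  27.5   10.8   72.26  -0.05 135.57]
0.6 [ 472.19 -126.27  190.  ] [ 482.9  -108.21  190.  ] [464.55 -39.19 164.  ]
0.62 [ 467.81 -123.62  190.  ] [ 478.88 -105.77  190.  ] [461.92 -36.4  164.  ]
0.8 [431.05 -95.94 190.  ] [445.14 -80.36 190.  ] [440.86  -9.07 164.  ]
1 [396.76 -58.03 190.  ] [413.66 -45.57 190.  ] [423.64  25.15 164.  ]
1.2 [370.68 -14.07 190.  ] [389.72  -5.21 190.  ] [413.55  62.12 164.  ]
1.3 [361.06   9.64 190.  ] [380.89  16.56 190.  ] [411.32  81.17 164.  ]
```

View pics/side16c.png

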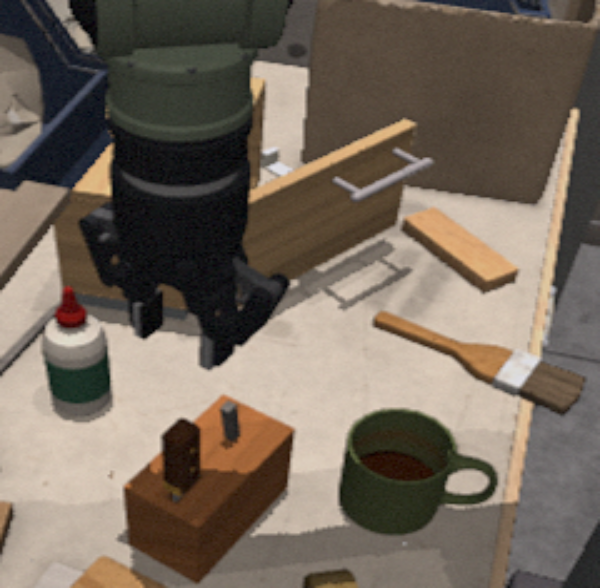

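```bash
python3 - <<'E'
from h import *
np.set_printoptions(precision=3,suppress=True)
print(T()); print(rel(dpt(.615,[45,-230,110]),rotd(58.5)), dpt(.615,[45,-230,110]))
E
```

```text
(array([539.275, 363.954, 289.607]), array([[ 0.309,  0.951,  0.016],
       [ 0.951, -0.309,  0.008],
       [ 0.012,  0.013, -1.   ]]))
(array([-471.138,  134.152,  -14.414]), array([ 0.012, -0.014,  0.235])) [ 520.853 -125.667  300.   ]
```

{"name": "servo_tool", "arguments": {"rows": [[-45, 13, -14, 0, 0, 0.02, 0], [-92, 26, -14, 0, 0, 0.04, 0], [-139, 39, -14, 0, 0, 0.06, 0], [-186, 52, -14, 0, 0, 0.09, 0], [-233, 66, -14, 0, 0, 0.12, 0], [-280, 80, -14, 0, 0, 0.15, 0], [-327, 93, -14, 0, 0, 0.18, 0], [-374, 106, -14, 0, 0, 0.2, 0]]}}

```text
clock: 20.45
position: [0.5209, -0.028, 0.2948]
ee_rot: [179.8, -0.3, 60.5]
wrist_force: [1.3, 0.1, 0.8]
width: -0.0001
```

```bash
python3 - <<'E'
from h import *
np.set_printoptions(precision=3,suppress=True)
print(T()[0]); print(rel(dpt(.615,[45,-230,110]),rotd(58.5)))
E
```

```text
[520.881 -27.967 294.838]
(array([-84.993,  48.161,  -5.341]), array([ 0.004, -0.005,  0.034]))
```

{"name": "servo_tool", "arguments": {"rows": [[-43, 24, -5, 0, 0, 0.02, 0], [-85, 48, -5, 0, 0, 0.034, 0], [-85, 48, -5, 0, 0, 0.034, 0], [-85, 48, -5, 0, 0, 0.034, 0]]}}

```text
clock: 20.85
position: [0.5209, -0.1246, 0.2993]
ee_rot: [179.8, -0.3, 58.4]
wrist_force: [0.1, 1.0, -0.3]
width: 0.0002
```

```bash
python3 - <<'E'
from h import *
np.set_printoptions(precision=3,suppress=True)
print(T()[0]); print(rel(dpt(.615,[45,-230,-40]),rotd(58.5)))
d=snap('top','top17'); i=d['image'][130:290,250:420][:,:,::-1]; cv2.imwrite('pics/top17c.png',cv2.resize(i,None,fx=3.5,fy=3.5))
E
```

```text
[ 520.892 -124.608  299.33 ]
(array([ -1.648,   0.094, 149.324]), array([ 0.003, -0.005, -0.001]))
```

View pics/top17c.png

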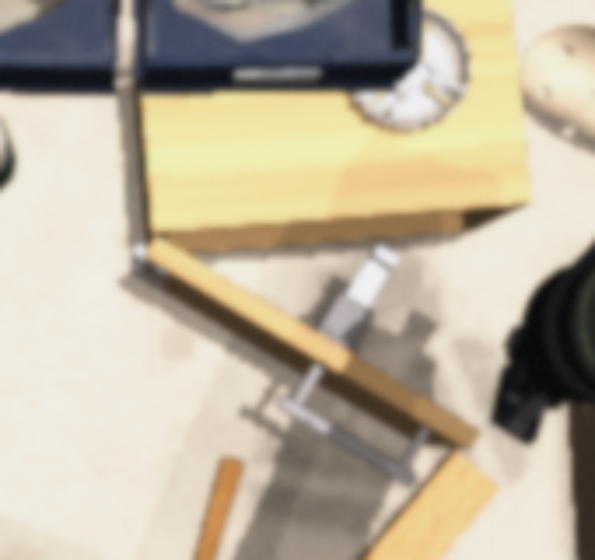

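{"name": "servo_tool", "arguments": {"rows": [[0, 0, 40, 0, 0, 0, 0], [0, 0, 80, 0, 0, 0, 0], [0, 0, 115, 0, 0, 0, 0], [0, 0, 140, 0, 0, 0, 0], [0, 0, 148, 0, 0, 0, 0], [0, 0, 148, 0, 0, 0, 0]]}}

```text
clock: 21.5
position: [0.5214, -0.1218, 0.1511]
ee_rot: [179.9, -0.2, 58.7]
wrist_force: [-0.5, 0.4, -0.1]
width: 0.0002
```

```bash
python3 - <<'E'
from h import *
np.set_printoptions(precision=3,suppress=True)
p0,R0=T(); print(p0,r.get_state()['wrist_force'],r.get_state()['q'])
for i,th in enumerate([.615,.68,.76,.84,.92,1.0,1.08,1.16,1.24,1.32]):
    off=25 if i==0 else 12
    s,w=rel(dpt(th,[off,-232,-40]),rotd(58.5-np.degrees(th-.615)),p0,R0); print(th,np.round(s,1).tolist()+np.round(w,3).tolist())
d=snap('top','top18'); i=d['image'][130:290,250:420][:,:,::-1]; cv2.imwrite('pics/top18c.png',cv2.resize(i,None,fx=3.5,fy=3.5))
E
```

```text
[ 521.447 -121.751  151.066] [-0.538  0.423 -0.101] [-21.171  20.976 -20.278  48.624   0.223 100.134]
0.615 [-5.6, -18.5, 1.0, 0.001, -0.004, 0.003]
0.68 [-5.8, -46.6, 1.0, 0.001, -0.004, 0.068]
0.76 [-4.7, -65.1, 1.0, 0.001, -0.004, 0.148]
0.84 [-2.1, -83.5, 0.9, 0.001, -0.004, 0.228]
0.92 [1.9, -101.7, 0.9, 0.001, -0.004, 0.308]
1.0 [7.3, -119.4, 0.9, 0.001, -0.004, 0.388]
1.08 [14.2, -136.7, 0.9, 0.0, -0.004, 0.468]
1.16 [22.4, -153.4, 0.9, 0.0, -0.004, 0.548]
1.24 [31.9, -169.3, 1.0, 0.0, -0.005, 0.628]
1.32 [42.6, -184.5, 1.0, -0.0, -0.005, 0.708]
```

View pics/top18c.png

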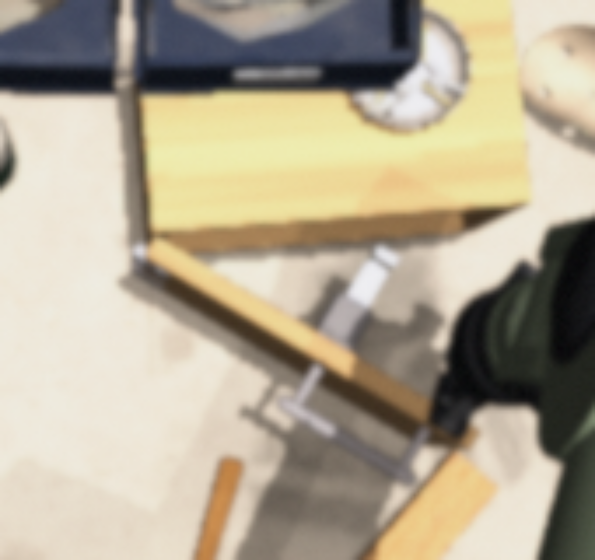

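{"name": "servo_tool", "arguments": {"rows": [[-5.6, -18, 0, 0, 0, 0, 0], [-5.8, -35, 0, 0, 0, 0.04, 0], [-5.5, -50, 0, 0, 0, 0.08, 0], [-4.7, -65, 0, 0, 0, 0.148, 0], [-2.1, -83, 0, 0, 0, 0.228, 0], [1.9, -101, 0, 0, 0, 0.308, 0], [7.3, -119, 0, 0, 0, 0.388, 0], [14.2, -136, 0, 0, 0, 0.468, 0]]}}

```text
clock: 22.35
position: [0.4145, -0.0403, 0.1535]
ee_rot: [179.7, -0.5, 31.6]
wrist_force: [0.4, -0.9, 0.5]
width: -0.0001
```

```bash
python3 - <<'E'
from h import *
np.set_printoptions(precision=3,suppress=True)
from dangle import angle
p0,R0=T(); print(p0,r.get_state()['wrist_force'],r.get_state()['q'])
d=snap('top','top19'); i=d['image'][130:330,230:420][:,:,::-1]; cv2.imwrite('pics/top19c.png',cv2.resize(i,None,fx=3,fy=3)); print(angle(d))
for i,th in enumerate([1.0,1.08,1.16,1.24,1.32,1.4]):
    s,w=rel(dpt(th,[12,-232,-40]),rotd(58.5-np.degrees(th-.615)),p0,R0); print(th,np.round(s,1).tolist()+np.round(w,3).tolist())
E
```

```text
[414.518 -40.311 153.462] [ 0.425 -0.93   0.539] [-15.859   8.69  -36.948  43.839   0.17  132.575]
((np.int64(528), np.float64(1.085)), 528)
1.0 [0.5, 15.7, 3.5, 0.005, -0.008, -0.085]
1.08 [-1.3, -2.8, 3.4, 0.005, -0.008, -0.005]
1.16 [-1.6, -21.4, 3.3, 0.004, -0.009, 0.075]
1.24 [-0.4, -39.9, 3.3, 0.004, -0.009, 0.155]
1.32 [2.3, -58.3, 3.2, 0.004, -0.009, 0.235]
1.4 [6.4, -76.4, 3.2, 0.003, -0.009, 0.315]
```

View pics/top19c.png

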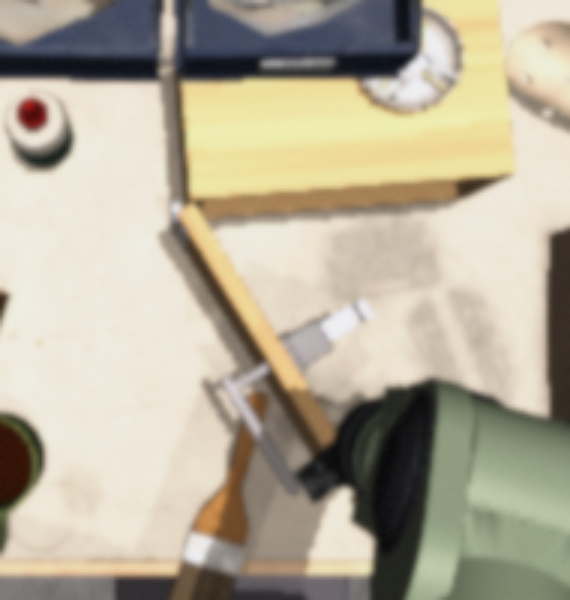

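{"name": "servo_tool", "arguments": {"rows": [[-1, -18, 0, 0, 0, 0.06, 0], [-0.5, -36, 0, 0, 0, 0.14, 0], [2, -55, 0, 0, 0, 0.22, 0], [2, -55, 0, 0, 0, 0.22, 0], [2, -45, 0, 0, 0, 0.22, 0], [2, -25, 0, 0, 0, 0.22, 0], [2, -25, -40, 0, 0, 0.22, 0], [2, -25, -90, 0, 0, 0.22, 0]]}}

```text
clock: 23.2
position: [0.4014, -0.0198, 0.2415]
ee_rot: [-179.9, -0.2, 19.1]
wrist_force: [1.5, -0.5, 0.2]
width: -0.0001
```

{"name": "servo_tool", "arguments": {"rows": [[0, 0, -50, 0, 0, 0, 0], [0, 30, -70, 0, 0, 0, 0], [0, 70, -80, 0, 0, 0, 0], [0, 110, -80, 0, 0, 0, 0], [0, 110, -80, 0, 0, 0, 0], [0, 110, -80, 0, 0, 0, 0]]}}

```text
clock: 23.8
position: [0.4376, -0.1243, 0.3215]
ee_rot: [180.0, -0.3, 19.0]
wrist_force: [0.7, 0.2, -0.2]
width: 0.0001
```

```bash
python3 - <<'E'
from h import *
np.set_printoptions(precision=3,suppress=True)
from dangle import angle
s=r.get_state(); print(s['position'],s['wrist_force'],s['clock'])
d=snap('top','top20'); cv2.imwrite('pics/top20.png',d['image'][:,:,::-1]); print(angle(d))
d=snap('side','side20')
A=cloud(d)*1000
m=(A[...,2]>174)&(A[...,2]<188)&(abs(A[...,0]-534)<25)&(abs(A[...,1]-360)<25)
p=A[m];print(len(p),p.mean(0),cv2.minAreaRect(p[:,:2].astype(np.float32)))
for lo,hi in((110,125),(125,140),(140,155),(155,170)):
    m=(A[...,2]>lo)&(A[...,2]<hi)&(abs(A[...,0]-536)<22)&(abs(A[...,1]-362)<22); print(lo,m.sum(),A[m].mean(0))
E
```

```text
[ 0.438 -0.124  0.321] [ 0.676  0.184 -0.171] 23.8
((np.int64(641), np.float64(1.365)), 642)
125 [537.371 364.462 177.424] ((537.4801025390625, 363.41864013671875), (25.48062515258789, 17.847257614135742), 66.13650512695312)
110 65 [534.866 369.989 117.463]
125 73 [534.945 370.76  132.729]
140 71 [534.817 370.815 147.959]
155 75 [534.575 370.17  162.713]
```

View pics/side20.png

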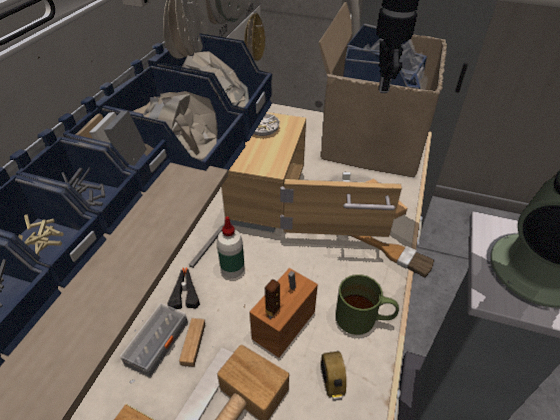

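View pics/top20.png

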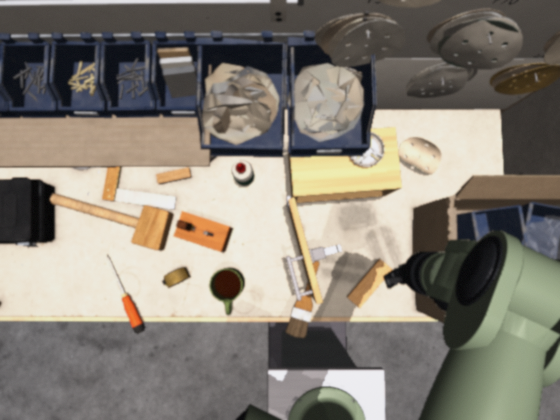

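{"name": "servo_tool", "arguments": {"rows": [[0, 0, -40, 0, 0, 0, 0], [0, 0, -80, 0, 0, 0, 0], [0, 0, -120, 0, 0, 0, 0], [0, 0, -120, 0, 0, 0, 0], [0, 0, -120, 0, 0, 0, 0], [0, 0, -120, 0, 0, 0, 0]]}}

```text
clock: 24.5
position: [0.436, -0.1218, 0.4405]
ee_rot: [-179.9, -0.3, 19.2]
wrist_force: [0.5, -0.7, -0.3]
width: -0.0002
```

```bash
python3 - <<'E'
from h import *
s=r.get_state(); print(s['position'],s['wrist_force'],s['effort'],s['joint_velocities'],s['clock'])
print(r.close_job())
E
```

```text
[ 0.43599611 -0.12183893  0.44052375] [ 0.53083472 -0.67093323 -0.29562909] [ 4.70448495e-02 -3.33360779e+01  2.84332019e+01 -1.99623995e-03
  1.38196078e-02 -2.41232920e-03] [-0.28170338  0.53475631 -0.63786019  0.00219246 -0.05802088  0.07310654] 24.5
the job is handed in; nothing more can be done
None
```

The cupboard door is open, the scraper is back in its slot, and the job was handed in at 24.5 s of the 72 s allowed. The interface gives no verdict, so what follows is from my own measurements.

- **Drawing the door out:** I pulled the door by its handle to the catch stop. Resistance was about 11 N, and the top camera put the angle at 0.145 rad.
- **Passing the catch:** With the blade leaning about 37° over the door I felt the catch arm, which pushed back with 2.5 N at its expected level. I pressed it down about 10 mm and drew the door past it with the same blade. During this the camera showed 0.295 and 0.515 rad, with the blade tip about 51 mm in and 66 mm down in the door frame.
- **Scraper and door afterwards:** I stood the scraper back in its slot, then pushed the door open from inside with the closed fingers.

Last checks before handing in:
- **Door:** it stands at about 1.37 rad by the top camera.
- **Scraper:** it is upright in its slot at the same height as at the start. The top of its handle reads about 2 mm from its starting position, well inside the 12 mm limit.
- **Glue bottle:** it is still standing where it was.
- **Gripper:** wrist force is near zero and the hand is clear above the scene.

No check failed. Two readings disagreed slightly. The two cameras differed by 1–2 mm on where the blade was. While pressing, the measured blade position was 1–2 mm outside my estimate of the gap, but I felt no contact with the panel.

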